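Open the child-resistant tub of camphor tablets

TASK

Open the square white tub of camphor tablets that lies on the mat: stand it upright on the non-slip tray and let go of it, then push its child-resistant cap down hard, turn it anticlockwise until it unlocks, lift it off and lay it flat on the tray, clear of the tub. Leave the open tub standing upright on the tray without ever tipping it, and leave the other things where they are.

Things in the scene. Friction and masses are not known exactly. Their poses are not given: they have to be found in the camera images.
- tub_middle (a point): Square white plastic tub, 56 x 56 mm, body 66 mm tall, 0.2 kg, rounded edges; above its flat shoulder a 35 mm round neck, 28 mm long, hidden by the cap. At the start it lies on one flat side. Point: middle of the square body, 33 mm above its underside. z runs along the tub from underside to cap; x and y are square to its flat sides.
- cap_middle (a point): Round white ribbed push-and-turn cap of the tub, 56 mm across, 34 mm tall; the point is half-way up, z out through its top, 56 mm beyond tub_middle when shut (top 106 mm above the underside). A 6 mm gap lies under its skirt: an inner spring holds it up with 7 N; about 15 N pushes it the 6 mm down onto the shoulder. Shut, it carries the tub.
- disc (a joint): Sprung disc inside the cap, in m: about 0 when shut and not pressed, 0.006 when the cap is pushed fully down, -0.001 when the cap is off. Pushed straight down by 4 mm or more all round (not leaning) the cap turns anticlockwise seen from above: free to lift from 30 deg, stop at about 60 deg, best 45 deg. It does not turn clockwise.
- tray_floor (a point): Wooden serving tray with a non-slip rubber floor, fixed: outside 250 mm (x) by 340 mm (y), rim 20 mm high and 6 mm thick, floor 6 mm above the mat. Point: centre of the floor's upper face, z up. The cup and the chopstick rest stand in its far (+x) half.
- cup: White porcelain teacup on the tray, 70 mm across, 75 mm tall; origin at the centre of its foot. Leave alone.
- rest: Celadon chopstick rest on the tray, 20 x 56 mm (x, y), 14 mm tall; origin under its centre. Leave alone.
- bell: Small brass bell on the mat, 46 mm across, 55 mm tall; origin at the centre of its foot. Leave alone.
- go_bowl: Turned chestnut go bowl with lid on the mat, 124 mm across, 86 mm tall; origin at the centre of its foot. Leave alone.
- fan_case: Black lacquer fan case lying on the mat, 255 mm long (its x), 38 mm wide, 28 mm tall; origin under its centre. Leave alone.
- caddy: Cedar tea caddy on the mat, 67 mm across, 86 mm tall; origin at the centre of its foot. Leave alone.
There are look-alikes about, which are no part of the job. Leave any orange or yellow look-alike of the part that bears tub_middle alone.

How it is judged (in metres and radians):
On the way, in this order (a step that is already met when the one before it is completed fails the run):
1. the tub stands upright on the tray, let go of, its cap still on and locked (angle between tub_middle's own z axis and vertical below 0.1 rad and x of tub_middle in the frame of tray_floor between -0.093 and 0.093 m and y of tub_middle in the frame of tray_floor between -0.138 and 0.138 m and z of tub_middle in the frame of tray_floor between 0.029 and 0.038 m and distance between cap_middle and tub_middle below 0.062 m and contact force between the fingers and tub below 0.1 N and angle between the x axis of cap_middle and the x axis of tub_middle, either way round below 0.25 rad), for 0.2 s.
2. the cap, still on the upright tub, has been turned past its lock (angle between tub_middle's own z axis and vertical below 0.1 rad and distance between cap_middle and tub_middle below 0.062 m and angle between the x axis of cap_middle and the x axis of tub_middle, either way round above 0.47 rad), for 0.05 s.
At the end, for the whole second after the job is handed in: The open tub stands upright (within 6 deg) on the tray floor, wholly inside the rim; the cap lies flat on the tray floor, either way up, its centre at least 56 mm from the tub's axis; both at rest and let go of; the other things not moved by more than 25 mm (angle between tub_middle's own z axis and vertical below 0.1 rad and x of tub_middle in the frame of tray_floor between -0.093 and 0.093 m and y of tub_middle in the frame of tray_floor between -0.138 and 0.138 m and z of tub_middle in the frame of tray_floor between 0.029 and 0.038 m and x of cap_middle in the frame of tray_floor between -0.095 and 0.095 m and y of cap_middle in the frame of tray_floor between -0.14 and 0.14 m and z of cap_middle in the frame of tray_floor between 0.012 and 0.023 m and horizontal distance between cap_middle and tub_middle above 0.056 m and linear speed of each of tub, cap below 0.02 m/s); the robot touches nothing.
It fails at once if the open tub is tipped by more than 20 deg (distance between cap_middle and tub_middle above 0.075 m and angle between tub_middle's own z axis and vertical above 0.35 rad).
It fails at once if another thing is moved by more than 25 mm (distance of any of cup, rest, bell, go_bowl, fan_case, caddy from where it was at the start of the episode above 0.025 m).
It fails at once if another thing is tipped over (angle between any of cup, rest, bell, go_bowl, fan_case, caddy's own z axis and vertical above 0.5 rad).
It also fails if it takes over 64 s, if anything falls off the work surface, if the arm or the gripper's body presses on something with over 40 N, if the wrist force passes 120 N, or if a joint passes its speed limit or range.

ROBOT

A 6-joint arm with a two-finger parallel gripper is mounted at the origin on the work surface. World frame = base frame: x ahead of the robot, y to its left, z up, the work surface at z = 0. Lengths are in mm, angles in rad, forces in N, time in s.
With the tool pointing down it reaches from about 225 to 875 mm from the base axis. Payload 3.4 kg.
Tool frame: the origin (TCP) lies midway between the tips of the shut fingers; the grasp point (between the pads) lies 19 mm behind it (ctrl.pinch_z is the distance from the TCP to the grasp point, in mm); z points along the fingers, y is the direction in which the jaws open and shut (so a half turn about z gives the same grasp; the last joint's range is limited). The gripper opens to 85 mm and grips with 20 to 120 N. Pads are 22 mm wide; open, the fingers measure 114 mm over their backs; the gripper's body (76 mm by 85 mm) begins 54 mm behind the grasp point. The pads swing forward as they close: fully open they stand 13 mm farther back than shut.
Start: joints at [1.035, 0.276, 1.505, -0, 1.361, -0.121], TCP at [231.75, 526.267, 204.228] pointing down, gripper open.
Joint ranges: [-2.89, 2.89], [-0.75, 2.08], [0.22, 2.7], [-1.18, 4.32], [0.11, 2.71], [-2.7, 2.7]. Speed limits (rad/s): [2.57, 2.57, 3.14, 3.14, 3.14, 3.14].

INTERFACE

Orientations are given as a unit quaternion [w, x, y, z].
In Python, from bench import readout, imaging, job, ctrl gives the robot as it stands.
- The arm moves only by the tool send_rows, never from a script. Its argument "moves" is a list of rows, each an object with "travel": the shift along the world's x, y, z in mm, a list of three; "turn": the turn, a rotation vector about the world's x, y, z in rad, a list of three; "grip": the closure, from -1 (fully open) to 1 (shut), so that 0 is half open. In form: [{"travel": [x, y, z], "turn": [wx, wy, wz], "grip": grip}, ...]. A call has 1 to 12 rows; each row shifts and turns the commanded pose from where the row before left it; what a row does not reach is not made up. A row lasts 1/12 s, in which the tool goes at most 41.7 mm and 7.16 degrees, less where a joint would pass 70% of its speed; a pose out of reach is approached as far as the arm can. A call is refused whole if a number of a shift passes 41.7 or a number of a turn 0.125, either way. A call with a gripper value outside its range is refused whole. The fingers move at their own pace and stop on an object; "squeeze" is the grip in N (left out, the last holds). Time passes only in rows, so rows that do not move let the fingers close. It gives the time, the measured TCP pose, the force and the opening at its end, in the units of the state.
- readout.sense(): the state, without advancing time (a new reading comes with each control period).
- imaging.camera(name): name is "scene" or "top"; returns a dict with "frame" (384x512x3 uint8, red, green, blue), "mtx" (3x3 intrinsics, pixels), "rvec" (rotation vector, rad) and "tvec" (3), from world to camera coordinates, as OpenCV has them. Camera axes: x right, y down, z forward; pixel columns grow to the right and rows downward; lengths in mm; the calibration is good to about 2 mm. A picture is of the moment at which its call begins. There is no depth.
- job.close_job(): hands the job in, once; it reports no verdict.
The state is a dict: "t": time; "joint_positions": joint angles; "qd": joint speeds; "joint_efforts": joint torques, N m; "ee_pos": TCP position; "orientation": TCP orientation; "contact_force": force on the tool from outside, world axes, zero at the start; "torque": the same for the moment, N m; "finger_gap": finger opening in mm.
Only numpy, scipy, OpenCV 4.12 (cv2) and the standard library are available. Lean on these libraries where they do the work, as an engineer would, in place of code of your own. Each camera call takes 0.05 s, during which the arm holds its last target.

## Working session

There is one attempt and no reset: what is moved stays moved. The work goes in short steps, Python scripts to look and compute and a tool call to move; the robot and the scene stay as the last step left them, time stands still between calls to the robot, and variables do not carry over. Pictures are saved under pics/ and viewed, and the job is handed in when it is done.

Besides the shell and the picture viewer there is one more tool, called after "Request:" as a command line: name --argument value ..., lists and objects as JSON in quotes. send_rows: Moves the arm, as the interface text tells. Its arguments: {"type":"object","properties":{"moves":{"type":"array","items":{"type":"object","properties":{"travel":{"type":"array","items":{"type":"number"}},"turn":{"type":"array","items":{"type":"number"}},"grip":{"type":"number"}}}},"squeeze":{"type":"number"}},"required":["moves"]}

```bash
ls; mkdir -p pics; cat > h.py <<'E'
import numpy as np, cv2
from bench import readout, imaging, job, ctrl
def cam(n,fn=None):
    c=imaging.camera(n); c={k:(np.array(v)) for k,v in c.items()}
    if fn: cv2.imwrite('pics/'+fn, c['frame'][:,:,::-1])
    np.savez('last_%s.npz'%n, **c)
    return c
def ray(c,u,v):
    R,_=cv2.Rodrigues(c['rvec'].astype(float)); C=-R.T@c['tvec'].reshape(3)
    d=R.T@np.linalg.inv(c['mtx'])@np.array([u,v,1.]); return C,d
def onz(c,u,v,z):
    C,d=ray(c,u,v); return C+d*(z-C[2])/d[2]
def proj(c,P):
    return cv2.projectPoints(np.array(P,float).reshape(-1,1,3),c['rvec'].astype(float),c['tvec'].astype(float),c['mtx'],None)[0].reshape(-1,2)
def tri(c1,p1,c2,p2):
    C1,d1=ray(c1,*p1);C2,d2=ray(c2,*p2)
    A=np.stack([d1,-d2],1);s=np.linalg.lstsq(A,C2-C1,rcond=None)[0]
    a=C1+s[0]*d1;b=C2+s[1]*d2;return (a+b)/2,np.linalg.norm(a-b)
def load(n): return dict(np.load('last_%s.npz'%n))
E
python3 - <<'E'
from h import *
for n in('scene','top'):
    c=cam(n,n+'0.png'); print(n,ray(c,256,192))
print(readout.sense())
E
```

```text
pics
scene (array([1293.1216189 , -249.13296644, 1040.0987092 ]), array([-0.58084793,  0.17585487, -0.79494117]))
top (array([ 443.00540627,    2.16772663, 1247.62295374]), array([ 0.10702134,  0.00623933, -0.99432946]))
{'t': 0.1, 'joint_positions': array([ 1.03496997e+00,  2.76526414e-01,  1.50598989e+00,  3.36994319e-06,
        1.36068850e+00, -1.20978011e-01]), 'qd': array([ 0.00022941, -0.00100162, -0.00322972, -0.00075852,  0.00110614,
       -0.00042815]), 'joint_efforts': array([ 2.82815781e-04, -4.17698550e+01, -2.46402365e+01, -2.92604491e-04,
        5.75908693e-03,  2.93379026e-05]), 'ee_pos': array([231.48873916, 525.79624142, 203.43591583]), 'orientation': array([-2.61544500e-04,  2.05940252e-01,  9.78564235e-01, -7.62468194e-04]), 'contact_force': array([ 0.03823535,  0.0712779 , -0.57254962]), 'torque': array([ 0.0611278 , -0.00027842,  0.01048856]), 'finger_gap': 85.38454237355285}
```

View pics/scene0.png

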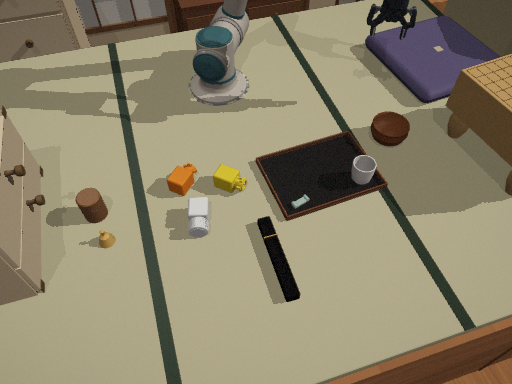

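View pics/top0.png

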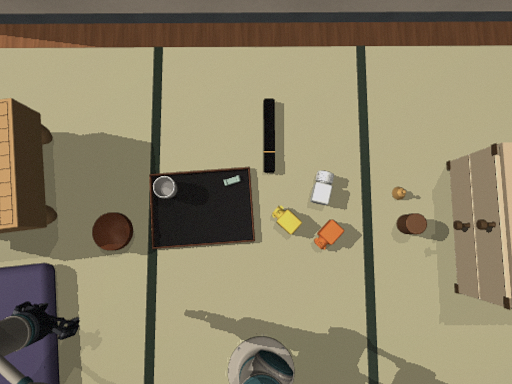

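```bash
python3 - <<'E'
from h import *
a=load('scene')['frame'][150:260,150:270]; b=load('top')['frame'][150:260,260:380]
im=np.hstack([cv2.resize(x,None,fx=3.3,fy=3.3,interpolation=cv2.INTER_CUBIC) for x in(a,b)])
cv2.imwrite('pics/z0.png',im[:,:,::-1])
t=load('top');hsv=cv2.cvtColor(t['frame'],cv2.COLOR_RGB2HSV)
m=((hsv[...,1]<60)&(hsv[...,2]>120)).astype(np.uint8); m[:, :260]=0;m[:,380:]=0;m[:150]=0;m[260:]=0
n,l,s,ce=cv2.connectedComponentsWithStats(m)
for i in range(1,n):
  if s[i,4]>60: print(s[i],ce[i],cv2.minAreaRect(np.argwhere(l==i)[:,::-1].astype(np.float32)))
d=load('scene');
print(t['mtx'],d['mtx'])
for p in [(152,175),(250,168),(254,243),(153,248)]: print('tray rim',onz(t,*p,20))
for p in [(322,190),(287,221),(329,234),(165,188),(232,181)]: print(p,onz(t,*p,28))
E
```

```text
[310 170  25  35 599] [322.14023372 187.0033389 ] ((322.1153869628906, 186.92308044433594), (19.807729721069336, 33.92809295654297), 11.309932708740234)
[[369.60666286   0.         258.71258155]
 [  0.         369.60666286 187.79060922]
 [  0.           0.           1.        ]] [[425.7220597    0.         262.44417403]
 [  0.         425.7220597  190.55099823]
 [  0.           0.           1.        ]]
tray rim [634.46447743 358.85613791  20.        ]
tray rim [656.49969064  29.68985963  20.        ]
tray rim [406.61070121  17.22952593  20.        ]
tray rim [392.21734479 348.64500473  20.        ]
(322, 190) [ 579.75526042 -209.39541674   28.        ]
(287, 221) [477.82067554 -91.65992807  28.        ]
(329, 234) [ 434.64718189 -228.58059885   28.        ]
(165, 188) [589.29643484 312.09683757  28.        ]
(232, 181) [611.55487874  89.57433518  28.        ]
```

View pics/z0.png

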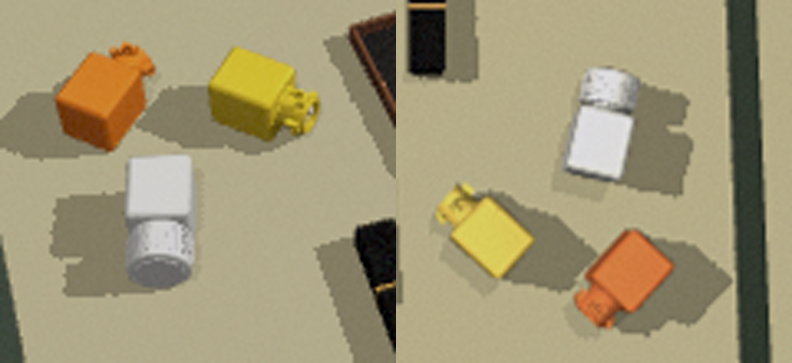

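```bash
python3 - <<'E'
from h import *
t=load('top')
def zp(x,y): return ((x-396)/3.3+260-.3,y/3.3+150-.3)
P=np.array([onz(t,*zp(*p),56) for p in [(580,104),(635,112),(625,179),(568,171)]]);print(P)
print(P.mean(0), [np.linalg.norm(P[i]-P[(i+1)%4]) for i in range(4)])
e1=P[0]-P[3];e2=P[1]-P[2];e3=P[3]-P[2];e4=P[0]-P[1]
print([np.degrees(np.arctan2(e[1],e[0])) for e in(e1,e2,e3,e4)])
# mask edges subpixel: overall
f=t['frame'].astype(float)
hsv=cv2.cvtColor(t['frame'],cv2.COLOR_RGB2HSV)
m=((hsv[...,1]<60)&(hsv[...,2]>120)).astype(np.uint8); m[:, :260]=0;m[:,380:]=0;m[:150]=0;m[260:]=0
for v in range(168,208): 
  x=np.where(m[v])[0]; 
  if len(x): print(v,x.min(),x.max(),onz(t,x.min()-.5,v,56 )[:2].round(),onz(t,x.max()+.5,v,56)[:2].round())
E
```

```text
[[ 605.49603046 -183.9897141    56.        ]
 [ 597.24597276 -237.99656636   56.        ]
 [ 531.17128567 -226.28699177   56.        ]
 [ 539.32842929 -170.66405095   56.        ]]
[ 568.31042954 -204.73433079   56.        ] [np.float64(54.63335558941595), np.float64(67.10423541695461), np.float64(56.21788449175407), np.float64(67.49610909426288)]
[np.float64(-11.38663140081735), np.float64(-10.049463241615223), np.float64(81.65700356070172), np.float64(81.3146708974482)]
168 360 360 [ 648. -329.] [ 648. -332.]
169 360 360 [ 645. -329.] [ 645. -332.]
170 318 360 [ 642. -192.] [ 642. -332.]
171 317 328 [ 639. -188.] [ 639. -227.]
172 317 331 [ 636. -188.] [ 636. -237.]
173 316 333 [ 633. -185.] [ 632. -244.]
174 316 333 [ 629. -185.] [ 629. -243.]
175 316 370 [ 626. -185.] [ 625. -364.]
176 316 334 [ 623. -185.] [ 622. -246.]
177 315 370 [ 619. -181.] [ 618. -364.]
178 315 333 [ 616. -181.] [ 616. -243.]
179 315 370 [ 613. -181.] [ 612. -363.]
180 315 333 [ 610. -181.] [ 609. -243.]
181 320 333 [ 606. -197.] [ 606. -243.]
182 315 332 [ 603. -181.] [ 603. -239.]
183 314 325 [ 600. -177
[... 192 characters left out ...]
83. -174.] [ 583. -239.]
189 312 331 [ 580. -171.] [ 580. -235.]
190 312 331 [ 577. -170.] [ 576. -235.]
191 312 331 [ 574. -170.] [ 573. -235.]
192 300 361 [ 570. -131.] [ 569. -332.]
193 311 331 [ 567. -167.] [ 567. -235.]
194 311 361 [ 564. -167.] [ 563. -332.]
195 311 347 [ 561. -167.] [ 560. -287.]
196 311 329 [ 557. -167.] [ 557. -228.]
197 310 361 [ 554. -163.] [ 553. -332.]
198 310 347 [ 551. -163.] [ 550. -286.]
199 310 329 [ 548. -163.] [ 547. -228.]
200 310 328 [ 544. -163.] [ 544. -225.]
201 310 345 [ 541. -163.] [ 540. -280.]
202 311 329 [ 538. -166.] [ 537. -228.]
203 323 328 [ 534. -205.] [ 534. -224.]
204 320 327 [ 531. -195.] [ 531. -221.]
207 275 275 [522. -50.] [522. -53.]
```

Request:
send_rows --moves '[{"travel": [18.5,-36.5,0],"turn": [0,0,0.1245],"grip": -1},{"travel": [18.5,-36.5,0],"turn": [0,0,0.1245],"grip": -1},{"travel": [18.5,-36.5,0],"turn": [0,0,0],"grip": -1},{"travel": [18.5,-36.5,0],"turn": [0,0,0],"grip": -1},{"travel": [18.5,-36.5,0],"turn": [0,0,0],"grip": -1},{"travel": [18.5,-36.5,0],"turn": [0,0,0],"grip": -1},{"travel": [18.5,-36.5,0],"turn": [0,0,0],"grip": -1},{"travel": [18.5,-36.5,0],"turn": [0,0,0],"grip": -1},{"travel": [18.5,-36.5,0],"turn": [0,0,0],"grip": -1},{"travel": [18.5,-36.5,0],"turn": [0,0,0],"grip": -1}]'

```text
t: 0.93
ee_pos: [415.7, 162.0, 204.1]
orientation: [-0.0, 0.087, 0.996, 0.0]
contact_force: [2.1, 0.5, 1.0]
finger_gap: 85.6
```

```bash
cat >> h.py <<'E'
from scipy.spatial.transform import Rotation as Ro
def st():
    s=readout.sense(); q=s['orientation']; R=Ro.from_quat([q[1],q[2],q[3],q[0]]).as_matrix()
    print('t',round(s['t'],2),'p',s['ee_pos'].round(1),'y',R[:,1].round(3),'z',R[:,2].round(3),'j',s['joint_positions'].round(2),'F',s['contact_force'].round(1),'M',s['torque'].round(2),'gap',round(s['finger_gap'],1))
    return s,R
def goal(p,y,z):
    "remaining travel and turn to tcp p, tool y, tool z"
    s,R=st(); z=np.array(z,float);z/=np.linalg.norm(z);y=np.array(y,float);y-=z*(y@z);y/=np.linalg.norm(y)
    T=np.stack([np.cross(y,z),y,z],1)
    print('travel',(np.array(p)-s['ee_pos']).round(1),'turn',Ro.from_matrix(T@R.T).as_rotvec().round(4))
E
python3 - <<'E'
from h import *
b=[.165,.986,0]; zt=[-.337,.056,-.940]
goal([604,-209,120],b,zt)
E
```

```text
t 0.93 p [415.7 162.  204.1] y [0.174 0.985 0.   ] z [-0.  0. -1.] j [ 0.22  0.08  1.76  0.    1.31 -1.18] F [2.1 0.5 1. ] M [ 0.01 -0.05  0.02] gap 85.6
travel [ 188.3 -371.   -84.1] turn [0.0585 0.3434 0.0089]
```

Request:
send_rows --moves '[{"travel": [17,-33.7,-7.6],"turn": [0.0195,0.1145,0.003],"grip": -1},{"travel": [17,-33.7,-7.6],"turn": [0.0195,0.1145,0.003],"grip": -1},{"travel": [17,-33.7,-7.6],"turn": [0.0195,0.1145,0.003],"grip": -1},{"travel": [17,-33.7,-7.6],"turn": [0,0,0],"grip": -1},{"travel": [17,-33.7,-7.6],"turn": [0,0,0],"grip": -1},{"travel": [17,-33.7,-7.6],"turn": [0,0,0],"grip": -1},{"travel": [17,-33.7,-7.6],"turn": [0,0,0],"grip": -1},{"travel": [17,-33.7,-7.6],"turn": [0,0,0],"grip": -1},{"travel": [17,-33.7,-7.6],"turn": [0,0,0],"grip": -1},{"travel": [17,-33.7,-7.6],"turn": [0,0,0],"grip": -1},{"travel": [17,-33.7,-7.6],"turn": [0,0,0],"grip": -1},{"travel": [0,0,0],"turn": [0,0,0],"grip": -1}]'

```text
t: 1.93
ee_pos: [604.2, -213.9, 116.6]
orientation: [-0.173, 0.084, 0.981, 0.013]
contact_force: [0.1, -0.1, -0.7]
finger_gap: 84.9
```

```bash
python3 - <<'E'
from h import *
b=[.165,.986,0]; zt=[-.337,.056,-.940]
goal([567,-203,10],b,zt)
c=cam('scene','s1.png');t=cam('top')
im=np.hstack([cv2.resize(c['frame'][130:260,130:260],None,fx=3,fy=3),cv2.resize(t['frame'][130:260,255:385],None,fx=3,fy=3)])
cv2.imwrite('pics/z1.png',im[:,:,::-1])
E
```

```text
t 1.93 p [ 604.2 -213.9  116.6] y [ 0.169  0.986 -0.004] z [-0.337  0.054 -0.94 ] j [-0.4   0.64  1.17 -0.08  1.67 -1.79] F [ 0.1 -0.1 -0.7] M [-0.02 -0.13 -0.03] gap 84.9
travel [ -37.2   10.9 -106.6] turn [ 0.0039 -0.0003  0.0045]
```

View pics/z1.png

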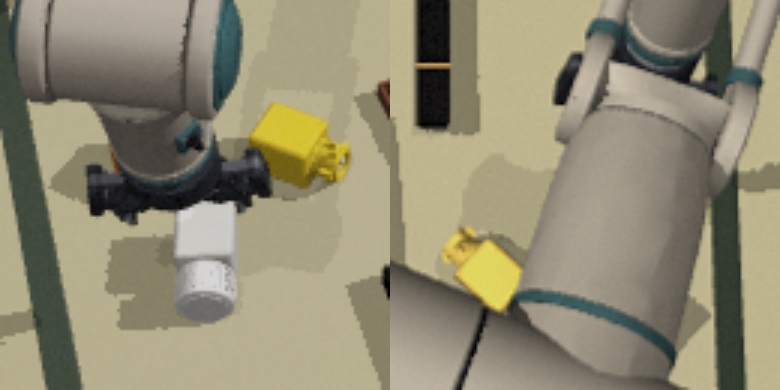

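```bash
python3 - <<'E'
from h import *
c=load('scene')
a=np.array([.986,-.165,0]);b=np.array([.165,.986,0]);m=np.array([568,-203,28.])
# features: shoulder-top edge corners, underside top corners, cap top circle centre
P=[m+33*a+28*b+[0,0,28],m+33*a-28*b+[0,0,28],m+73*a, m+73*a+[0,0,28], m+73*a+28*b,m+73*a-28*b]
uv=(proj(c,P)-130)*3;print(uv.round())
im=cv2.resize(c['frame'][130:260,130:260],None,fx=5,fy=5)
for p in uv*5/3: cv2.circle(im,tuple(int(v) for v in p),3,(255,0,0),-1)
cv2.imwrite('pics/z2.png',im[:,:,::-1])
E
```

```text
[[235. 250.]
 [175. 257.]
 [211. 306.]
 [207. 289.]
 [241. 302.]
 [181. 309.]]
```

View pics/z2.png

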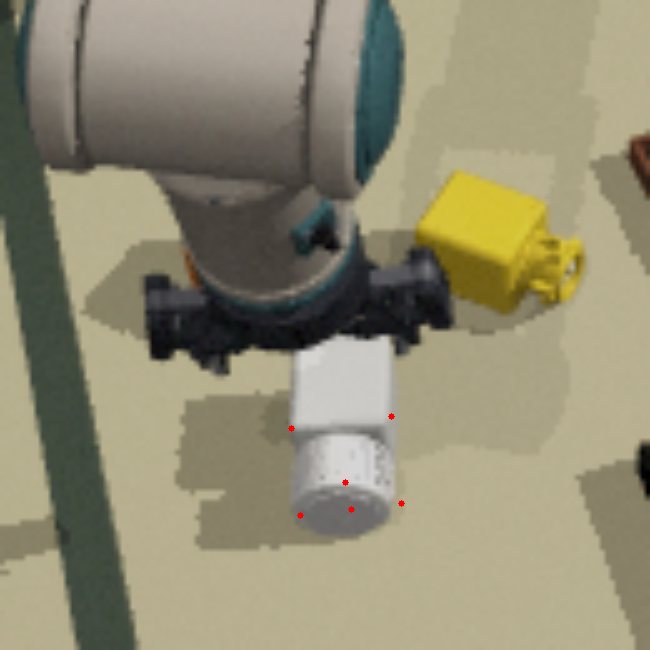

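Request:
send_rows --moves '[{"travel": [-7.5,7,-20],"turn": [0,0,-0.04],"grip": -1},{"travel": [-7.5,1,-22],"turn": [0,0,0],"grip": -1},{"travel": [-7.5,1,-22],"turn": [0,0,0],"grip": -1},{"travel": [-7.5,1,-22],"turn": [0,0,0],"grip": -1},{"travel": [-7.2,1,-20.6],"turn": [0,0,0],"grip": -1},{"travel": [0,0,0],"turn": [0,0,0],"grip": -1}]'

```text
t: 2.53
ee_pos: [560.8, -192.6, 11.2]
orientation: [-0.177, 0.1, 0.979, 0.019]
contact_force: [-0.8, 0.7, -0.1]
finger_gap: 85.7
```

```bash
python3 - <<'E'
from h import *
st()
c=cam('scene')
im=cv2.resize(c['frame'][130:260,130:260],None,fx=5,fy=5)
cv2.imwrite('pics/z3.png',im[:,:,::-1])
E
```

```text
t 2.53 p [ 560.8 -192.6   11.2] y [0.203 0.979 0.002] z [-0.343  0.073 -0.937] j [-0.4   0.66  1.41 -0.07  1.42 -1.75] F [-0.8  0.7 -0.1] M [-0.04 -0.06  0.06] gap 85.7
```

View pics/z3.png

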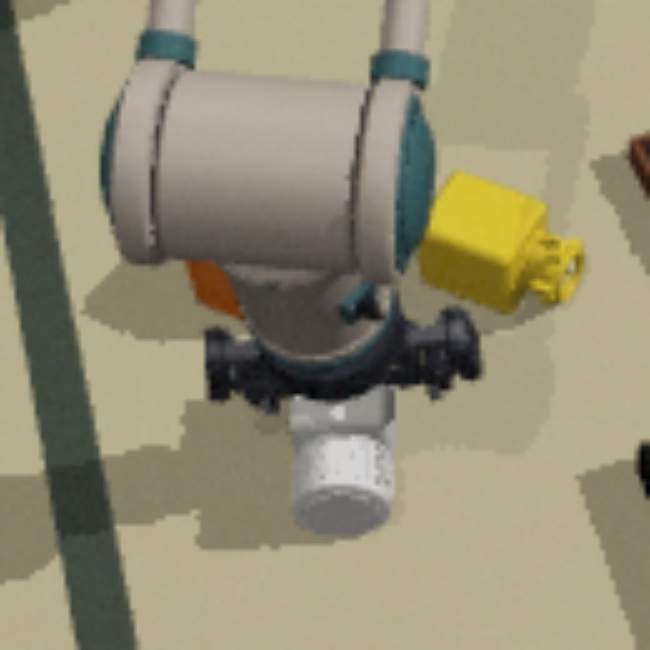

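Request:
send_rows --moves '[{"travel": [3.5,-4.7,0],"turn": [0,0,0],"grip": -1},{"travel": [3.5,-4.7,0],"turn": [0,0,0],"grip": -1},{"travel": [0,0,0],"turn": [0,0,0],"grip": -1},{"travel": [0,0,0],"turn": [0,0,0],"grip": -1}]'

```text
t: 2.92
ee_pos: [573.9, -206.0, 15.2]
orientation: [-0.171, 0.101, 0.98, 0.017]
contact_force: [0.3, 0.4, 0.4]
finger_gap: 85.3
```

```bash
python3 - <<'E'
from h import *
st()
E
```

```text
t 2.92 p [ 573.9 -206.    15.2] y [ 0.205  0.979 -0.001] z [-0.332  0.068 -0.941] j [-0.41  0.67  1.38 -0.07  1.43 -1.76] F [0.3 0.4 0.4] M [-0.07 -0.2  -0.01] gap 85.3
```

Request:
send_rows --moves '[{"travel": [0,0,0],"turn": [0,0,0],"grip": -1},{"travel": [0,0,0],"turn": [0,0,0],"grip": -1},{"travel": [0,0,0],"turn": [0,0,0],"grip": -1}]'

```text
t: 3.17
ee_pos: [572.4, -205.1, 14.3]
orientation: [-0.172, 0.101, 0.98, 0.018]
contact_force: [0.1, -0.9, -0.0]
finger_gap: 85.1
```

```bash
python3 - <<'E'
from h import *
for i in range(3):
  st(); cam('top')
E
```

```text
t 3.17 p [ 572.4 -205.1   14.3] y [ 0.204  0.979 -0.   ] z [-0.334  0.069 -0.94 ] j [-0.41  0.67  1.38 -0.07  1.43 -1.76] F [ 0.1 -0.9 -0. ] M [-0.07 -0.13 -0.04] gap 85.1
t 3.22 p [ 572.3 -205.1   14.2] y [ 0.204  0.979 -0.   ] z [-0.334  0.069 -0.94 ] j [-0.41  0.67  1.38 -0.07  1.43 -1.76] F [ 0.8  0.1 -0.6] M [-0.03 -0.14 -0.  ] gap 85.4
t 3.27 p [ 572.3 -205.1   14.1] y [ 0.204  0.979 -0.   ] z [-0.334  0.069 -0.94 ] j [-0.41  0.67  1.38 -0.07  1.43 -1.76] F [-0.  -0.7 -0. ] M [ 0.02 -0.16 -0.01] gap 85.1
```

Request:
send_rows --moves '[{"travel": [-2.5,1.5,-2],"turn": [0,0,0],"grip": -1},{"travel": [-2,1.5,-2],"turn": [0,0,0],"grip": -1},{"travel": [0,0,0],"turn": [0,0,0],"grip": -1},{"travel": [0,0,0],"turn": [0,0,0],"grip": -0.5},{"travel": [0,0,0],"turn": [0,0,0],"grip": 0},{"travel": [0,0,0],"turn": [0,0,0],"grip": 1},{"travel": [0,0,0],"turn": [0,0,0],"grip": 1},{"travel": [0,0,0],"turn": [0,0,0],"grip": 1},{"travel": [0,0,0],"turn": [0,0,0],"grip": 1},{"travel": [0,0,0],"turn": [0,0,0],"grip": 1}]' --squeeze 60

```text
t: 4.15
ee_pos: [568.6, -202.6, 10.6]
orientation: [-0.172, 0.101, 0.98, 0.017]
contact_force: [1.4, -1.0, 4.2]
finger_gap: 54.7
```

```bash
python3 - <<'E'
from h import *
st()
c=cam('scene')
im=cv2.resize(c['frame'][130:260,130:260],None,fx=5,fy=5)
cv2.imwrite('pics/z4.png',im[:,:,::-1])
E
```

```text
t 4.15 p [ 568.6 -202.6   10.6] y [ 0.204  0.979 -0.001] z [-0.333  0.069 -0.941] j [-0.41  0.67  1.4  -0.07  1.42 -1.75] F [ 1.4 -1.   4.2] M [-0.08 -0.11 -0.01] gap 54.7
```

View pics/z4.png

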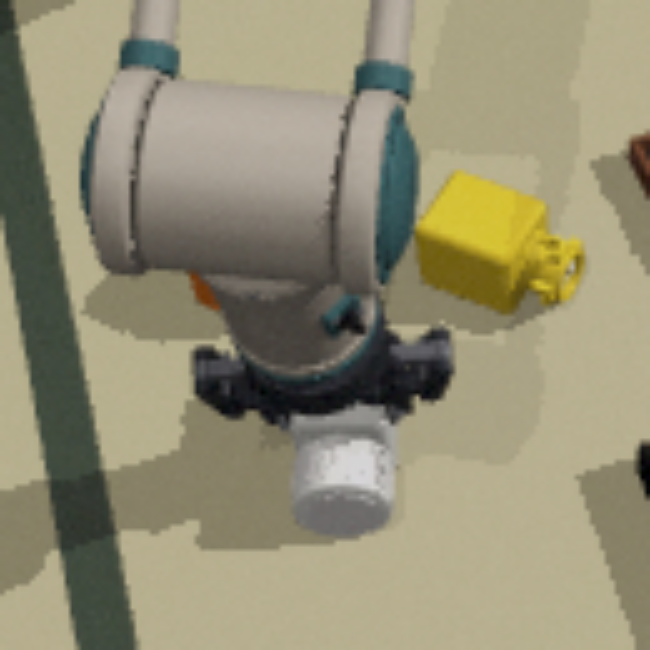

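Request:
send_rows --moves '[{"travel": [0,0,15],"turn": [0,0,0],"grip": 1},{"travel": [0,0,30],"turn": [0,0,0],"grip": 1},{"travel": [0,0,35],"turn": [0,0,0],"grip": 1},{"travel": [0,0,35],"turn": [-0.0123,-0.0592,0],"grip": 1},{"travel": [0,0,30],"turn": [-0.0246,-0.1183,0],"grip": 1},{"travel": [0,0,15],"turn": [-0.0246,-0.1183,0],"grip": 1},{"travel": [0,0,0],"turn": [-0.0246,-0.1183,0],"grip": 1},{"travel": [0,0,0],"turn": [-0.0246,-0.1183,0],"grip": 1},{"travel": [0,0,0],"turn": [-0.0246,-0.1183,0],"grip": 1},{"travel": [0,0,0],"turn": [-0.0246,-0.1183,0],"grip": 1},{"travel": [0,0,0],"turn": [-0.0246,-0.1183,0],"grip": 1}]'

```text
t: 5.12
ee_pos: [566.1, -201.3, 169.9]
orientation: [0.276, 0.099, 0.956, -0.029]
contact_force: [1.8, 2.7, -2.4]
finger_gap: 54.8
```

```bash
python3 - <<'E'
from h import *
st()
c=cam('scene','s5.png')
E
```

```text
t 5.12 p [ 566.1 -201.3  169.9] y [ 0.205  0.979 -0.001] z [ 0.521 -0.11  -0.846] j [-0.59  0.09  2.01  0.39  0.55 -2.23] F [ 1.8  2.7 -2.4] M [0.29 0.33 0.08] gap 54.8
```

View pics/s5.png

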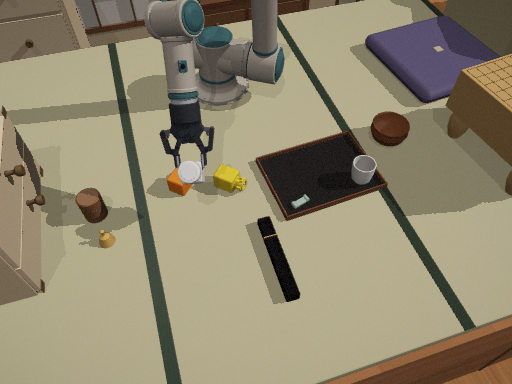

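```bash
cat > kin.py <<'E'
import numpy as np
from scipy.spatial.transform import Rotation as Ro
from scipy.optimize import least_squares
E=lambda ax,a: Ro.from_euler(ax,a).as_matrix()
def fk(j,p):
    h,r0,L2,e,L3,D,off=p
    A=E('z',j[0]); B=A@E('y',j[1]); C=A@E('y',j[1]+j[2]); W=C@E('z',j[3])@E('y',j[4])
    T=W@E('z',j[5]+off)
    return A@np.array([r0,0,h])+B@np.array([0,0,L2])+C@np.array([e,0,L3])+W@np.array([0,0,D]), T
LO=np.array([-2.89,-.75,.22,-1.18,.11,-2.7]);HI=np.array([2.89,2.08,2.7,4.32,2.71,2.7])
def ik(P,T,p,q0):
    def f(q):
        x,R=fk(q,p); return np.r_[(x-P)/100,Ro.from_matrix(R@T.T).as_rotvec()]
    r=least_squares(f,np.clip(q0,LO+.01,HI-.01),bounds=(LO+.005,HI-.005)); return r.x,np.abs(r.fun).max()
E
python3 - <<'E'
from kin import *
from h import st
s,R=st()
d=[([1.035,.2765,1.506,0,1.3607,-.121],[231.5,525.8,203.4]),
([.22,.08,1.76,0,1.31,-1.18],[415.7,162,204.1]),
([-.40,.64,1.17,-.08,1.67,-1.79],[604.2,-213.9,116.6]),
([-.40,.66,1.41,-.07,1.42,-1.75],[560.8,-192.6,11.2]),
([-.41,.67,1.38,-.07,1.43,-1.76],[572.4,-205.1,14.3]),
(list(s['joint_positions']),list(s['ee_pos']))]
best=None
for off in (np.pi/2,-np.pi/2):
    print(off,fk(s['joint_positions'],[300,0,300,0,300,200,off])[1].round(2).tolist(),R.round(2).tolist())
    f=lambda p: np.concatenate([fk(j,list(p)+[off])[0]-x for j,x in d])
    r=least_squares(f,[300,0,300,0,300,200]); print(r.x.round(1),r.fun.round(1))
E
```

```text
t 5.17 p [ 555.6 -195.1  160.5] y [0.204 0.979 0.005] z [ 0.511 -0.102 -0.854] j [-0.59  0.08  2.03  0.39  0.55 -2.24] F [ -9.6   6.  -10.6] M [0.5  1.16 0.11] gap 55.0
1.5707963267948966 [[-0.84, 0.2, 0.51], [0.18, 0.98, -0.1], [-0.52, 0.01, -0.85]] [[-0.84, 0.2, 0.51], [0.18, 0.98, -0.1], [-0.52, 0.01, -0.85]]
[ 1.411e+02 -4.000e-01  6.188e+02  5.910e+01  4.249e+02  3.854e+02] [ 60.  -34.9   0.5  13.4 -66.   -1.6 -26.4 -63.7   0.4 -25.3 -62.7   2.
 -27.1 -61.    0.8 -39.7 -58.4  -2.1]
-1.5707963267948966 [[0.84, -0.2, 0.51], [-0.18, -0.98, -0.1], [0.52, -0.01, -0.85]] [[-0.84, 0.2, 0.51], [0.18, 0.98, -0.1], [-0.52, 0.01, -0.85]]
[ 1.411e+02 -4.000e-01  6.188e+02  5.910e+01  4.249e+02  3.854e+02] [ 60.  -34.9   0.5  13.4 -66.   -1.6 -26.4 -63.7   0.4 -25.3 -62.7   2.
 -27.1 -61.    0.8 -39.7 -58.4  -2.1]
```

```bash
sed -i 's/h,r0,L2,e,L3,D,off=p/h,r0,y0,L2,e,L3,D=p; off=np.pi\/2/; s/np.array(\[r0,0,h\])/np.array([r0,y0,h])/' kin.py
python3 - <<'E'
from kin import *
from h import st,cam
cam('top','t5.png');s,R=st()
d=[([1.035,.2765,1.506,0,1.3607,-.121],[231.5,525.8,203.4]),
([.22,.08,1.76,0,1.31,-1.18],[415.7,162,204.1]),
([-.40,.64,1.17,-.08,1.67,-1.79],[604.2,-213.9,116.6]),
([-.40,.66,1.41,-.07,1.42,-1.75],[560.8,-192.6,11.2]),
([-.41,.67,1.38,-.07,1.43,-1.76],[572.4,-205.1,14.3]),
(list(s['joint_positions']),list(s['ee_pos']))]
f=lambda p: np.concatenate([fk(j,list(p))[0]-x for j,x in d]+[(np.array(p)-[300,0,-67,400,0,400,200])*.01])
r=least_squares(f,[300,0,-67,400,0,400,200]); print(r.x.round(1),r.fun.round(1)); np.save('p.npy',r.x)
E
```

```text
t 5.22 p [ 556.1 -194.7  160.4] y [0.205 0.979 0.009] z [ 0.504 -0.097 -0.858] j [-0.59  0.09  2.02  0.38  0.56 -2.23] F [-1.3  0.2 -4.1] M [0.19 0.54 0.02] gap 54.7
[145.6  -3.   68.5 624.3  62.3 427.3 391.3] [ 1.4  0.5  0.8 -2.3  0.6 -1.2  0.4 -1.2  0.1  0.6  0.2  1.4 -0.4  1.6
  0.1  0.1 -1.2 -1.1 -1.5 -0.   1.4  2.2  0.6  0.3  1.9]
```

```bash
cat > cand.py <<'E'
from kin import *
p=np.load('p.npy')
def T(phi,el=0.340):
    z=np.array([np.cos(el)*np.cos(phi),np.cos(el)*np.sin(phi),-np.sin(el)]); y=np.array([-np.sin(phi),np.cos(phi),0])
    return np.stack([np.cross(y,z),y,z],1)
if __name__=='__main__':
  rng=np.random.default_rng(0)
  for tub in ([514,138],[500,200],[560,200]):
    for deg in range(-180,181,20):
      phi=np.radians(deg); P=np.r_[np.array(tub)+18*np.array([np.cos(phi),np.sin(phi)]),40]
      sols=[]
      for k in range(12):
        q,e=ik(P,T(phi),p,rng.uniform(LO,HI))
        if e<.01 and not any(np.abs(q-s).max()<.1 for s in sols): sols.append(q)
      for q in sols: print(tub,deg,q.round(2), 'margin',np.minimum(q-LO,HI-q).min().round(2))
E
python3 cand.py
```

```text
[514, 138] -180 [0.08 1.06 1.06 0.1  2.24 1.66] margin 0.47
[514, 138] -160 [ 0.22  1.07  1.04 -0.16  2.25  1.43] margin 0.46
[514, 138] -140 [ 0.36  1.05  1.11 -0.39  2.16  1.23] margin 0.55
[514, 138] -120 [ 0.49  1.    1.25 -0.58  2.    1.1 ] margin 0.6
[514, 138] -100 [ 0.61  0.93  1.45 -0.76  1.8   1.04] margin 0.42
[514, 138] -80 [ 0.71  0.85  1.68 -0.94  1.57  1.06] margin 0.24
[514, 138] -20 [0.73 0.8  2.52 4.18 1.32 1.73] margin 0.14
[514, 138] 40 [-0.61  0.9   2.67  1.95  1.37  1.14] margin 0.03
[514, 138] 60 [-0.64  0.76  2.37  1.45  1.23  1.59] margin 0.33
[514, 138] 80 [-0.57  0.76  2.08  1.1   1.36  1.85] margin 0.62
[514, 138] 100 [-0.46  0.82  1.81  0.86  1.55  1.98] margin 0.72
[514, 138] 120 [-0.33  0.89  1.56  0.68  1.77  2.01] margin 0.69
[514, 138] 140 [-0.2   0.96  1.34  0.51  1.97  1.97] margin 0.73
[514, 138] 160 [-0.06  1.02  1.17  0.33  2.14  1.85] margin 0.57
[514, 138] 180 [0.08 1.06 1.06 0.1  2.24 1.66] margin 0.47
[500, 200] -180 [0.15 1.06 1.07 0.18 2.23 1.73] margin 0.48
[500, 200] -160 [ 0.29  1.08  1.01 -0.07  2.27  1.5 ] margin 0.44
[500, 200] -140 
[... 1180 characters left out ...]
96] margin 0.25
[560, 200] -60 [ 0.81  0.83  1.76 -1.15  1.43  1.04] margin 0.03
[560, 200] -20 [0.77 0.75 2.33 4.28 1.2  1.51] margin 0.04
[560, 200] 0 [0.52 0.84 2.59 3.64 1.48 1.71] margin 0.11
[560, 200] 40 [-0.32  0.83  2.58  2.18  1.38  1.33] margin 0.12
[560, 200] 60 [-0.44  0.75  2.32  1.63  1.23  1.65] margin 0.38
[560, 200] 80 [-0.42  0.77  2.03  1.23  1.33  1.91] margin 0.67
[560, 200] 100 [-0.34  0.83  1.75  0.97  1.53  2.05] margin 0.65
[560, 200] 120 [-0.23  0.92  1.47  0.78  1.77  2.1 ] margin 0.6
[560, 200] 140 [-0.11  1.01  1.22  0.61  2.01  2.08] margin 0.62
[560, 200] 160 [0.01 1.09 1.   0.43 2.22 1.97] margin 0.49
[560, 200] 180 [0.14 1.15 0.85 0.19 2.37 1.76] margin 0.34
```

```bash
cat > path.py <<'E'
from cand import *
from h import st
s,R=st(); q=s['joint_positions']; P=s['ee_pos'].copy()
def walk(P0,f0,e0,P1,f1,e1,q,n=8,lab=''):
    for i in range(1,n+1):
        u=i/n; Pi=np.array(P0)*(1-u)+np.array(P1)*u
        q2,e=ik(Pi,T(np.radians(f0+(f1-f0)*u),e0+(e1-e0)*u),p,q)
        if e>.01 or np.abs(q2-q).max()>.5: print('  !',lab,i,e.round(3),np.abs(q2-q).max().round(2))
        q=q2
    print(lab,q.round(2)); return q
for F,tx,ty in [(-80,485,150),(-85,485,150),(-80,500,150),(-90,480,150)]:
    f=np.radians(F); d=18*np.array([np.cos(f),np.sin(f)])
    A=[566,-200,168]; B=[560,0,168];C=np.r_[tx+d[0],ty+d[1],160];D=np.r_[tx+d[0],ty+d[1],40]
    back=D-100*np.array([np.cos(.34)*np.cos(f),np.cos(.34)*np.sin(f),-np.sin(.34)])
    print(F,tx,ty)
    k=walk(A,-12,.98,A,-12,1.57,q,8,'untilt'); k=walk(A,-12,1.57,C,F,1.57,k,16,'yaw'); k=walk(C,F,1.57,C,F,.34,k,16,'tilt'); k=walk(C,F,.34,D,F,.34,k,8,'down');k=walk(D,F,.34,back,F,.34,k,8,'back')
E
python3 path.py
```

```text
t 5.22 p [ 556.1 -194.7  160.4] y [0.205 0.979 0.009] z [ 0.504 -0.097 -0.858] j [-0.59  0.09  2.02  0.38  0.56 -2.23] F [-1.3  0.2 -4.1] M [0.19 0.54 0.02] gap 54.7
-80 485 150
untilt [-0.45  0.33  1.51  0.    1.29 -1.82]
yaw [ 0.13  0.2   1.72 -0.    1.22 -0.04]
tilt [ 0.76  0.67  1.67 -0.92  1.71  0.92]
down [ 0.76  0.84  1.71 -0.91  1.58  1.09]
back [ 0.87  0.85  1.54 -0.83  1.74  1.01]
-85 485 150
untilt [-0.45  0.33  1.51  0.    1.29 -1.82]
yaw [ 0.13  0.2   1.73 -0.    1.22  0.04]
tilt [ 0.73  0.7   1.61 -0.88  1.77  0.92]
down [ 0.73  0.86  1.65 -0.86  1.63  1.08]
back [ 0.83  0.87  1.47 -0.79  1.8   1.  ]
-80 500 150
untilt [-0.45  0.33  1.51  0.    1.29 -1.82]
yaw [ 0.13  0.22  1.69 -0.    1.23 -0.05]
tilt [ 0.74  0.68  1.65 -0.93  1.71  0.9 ]
down [ 0.74  0.85  1.68 -0.92  1.59  1.07]
back [ 0.85  0.86  1.52 -0.84  1.74  0.99]
-90 480 150
untilt [-0.45  0.33  1.51  0.    1.29 -1.82]
yaw [ 0.13  0.19  1.74 -0.    1.21  0.13]
tilt [ 0.71  0.72  1.56 -0.83  1.82  0.93]
down [ 0.71  0.88  1.6  -0.81  1.69  1.08]
back [ 0.8   0.9   1.4  -0.75  1.86  1.  ]
```

Request:
send_rows --moves '[{"travel": [0,0,2],"turn": [0.012,0.055,0],"grip": 1},{"travel": [0,0,2],"turn": [0.022,0.106,0],"grip": 1},{"travel": [0,0,2],"turn": [0.022,0.106,0],"grip": 1},{"travel": [0,0,2],"turn": [0.022,0.106,0],"grip": 1},{"travel": [0,0,2],"turn": [0.022,0.106,0],"grip": 1},{"travel": [0,0,0],"turn": [0.012,0.055,0],"grip": 1},{"travel": [0,0,0],"turn": [0,0,0],"grip": 1},{"travel": [0,0,0],"turn": [0,0,0],"grip": 1},{"travel": [0,0,0],"turn": [0,0,0],"grip": 1}]'

```text
t: 5.97
ee_pos: [566.4, -201.7, 179.0]
orientation: [0.005, 0.103, 0.995, -0.0]
contact_force: [-0.6, -0.3, -2.2]
finger_gap: 54.9
```

```bash
python3 - <<'E'
from h import *
from cand import T
Q=T(np.radians(-12),1.571)
goal([566,-200,165],Q[:,1],Q[:,2])
c=cam('scene','s6.png')
E
```

```text
t 5.97 p [ 566.4 -201.7  179. ] y [0.205 0.979 0.001] z [ 0.009 -0.001 -1.   ] j [-0.46  0.32  1.5   0.    1.31 -1.82] F [-0.6 -0.3 -2.2] M [-0.01  0.05 -0.  ] gap 54.9
travel [ -0.4   1.7 -14. ] turn [ 0.0012  0.0095 -0.0028]
```

View pics/s6.png

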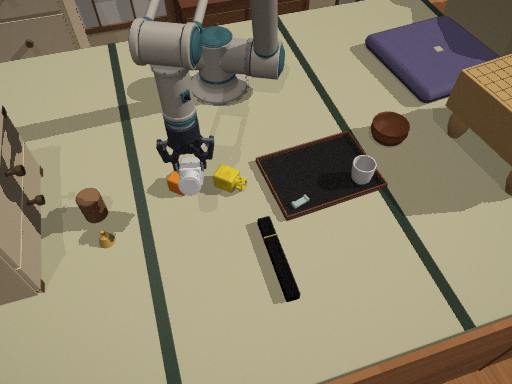

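Request:
send_rows --moves '[{"travel": [-6.6,27.8,0],"turn": [0,0,-0.106],"grip": 1},{"travel": [-6.6,27.8,0],"turn": [0,0,-0.106],"grip": 1},{"travel": [-6.6,27.8,0],"turn": [0,0,-0.106],"grip": 1},{"travel": [-6.6,27.8,0],"turn": [0,0,-0.106],"grip": 1},{"travel": [-6.6,27.8,0],"turn": [0,0,-0.106],"grip": 1},{"travel": [-6.6,27.8,0],"turn": [0,0,-0.106],"grip": 1},{"travel": [-6.6,27.8,0],"turn": [0,0,-0.106],"grip": 1},{"travel": [-6.6,27.8,0],"turn": [0,0,-0.106],"grip": 1},{"travel": [-6.6,27.8,0],"turn": [0,0,-0.106],"grip": 1},{"travel": [-6.6,27.8,0],"turn": [0,0,-0.106],"grip": 1},{"travel": [-6.6,27.8,0],"turn": [0,0,-0.106],"grip": 1},{"travel": [-6.6,27.8,0],"turn": [0,0,-0.106],"grip": 1}]'

```text
t: 7.02
ee_pos: [486.5, 132.1, 180.5]
orientation: [0.005, 0.676, 0.737, -0.004]
contact_force: [0.5, -0.4, -2.2]
finger_gap: 55.1
```

Request:
send_rows --moves '[{"travel": [0,0,0],"turn": [0,0,0],"grip": 1},{"travel": [0,0,0],"turn": [0,0,0],"grip": 1},{"travel": [0,0,0],"turn": [0,0,0],"grip": 1},{"travel": [0,0,0],"turn": [0,0,0],"grip": 1}]'

```text
t: 7.35
ee_pos: [488.4, 130.3, 180.3]
orientation: [0.005, 0.674, 0.739, -0.004]
contact_force: [0.2, -0.5, -1.2]
finger_gap: 54.6
```

```bash
python3 - <<'E'
from h import *
from cand import T
Q=T(np.radians(-85),.34)
goal([486.6,132,160],Q[:,1],Q[:,2]); print(Q.round(3))
E
```

```text
t 7.35 p [488.4 130.3 180.3] y [0.996 0.092 0.001] z [ 0.002 -0.013 -1.   ] j [ 0.13  0.19  1.69 -0.01  1.27  0.04] F [ 0.2 -0.5 -1.2] M [0.04 0.04 0.03] gap 54.6
travel [ -1.8   1.7 -20.3] turn [-1.2131 -0.1081 -0.005 ]
[[-0.029  0.996  0.082]
 [ 0.332  0.087 -0.939]
 [-0.943  0.    -0.333]]
```

Request:
send_rows --moves '[{"travel": [0,0,0],"turn": [-0.06,-0.0055,0],"grip": 1},{"travel": [0,0,0],"turn": [-0.11,-0.01,0],"grip": 1},{"travel": [0,0,0],"turn": [-0.11,-0.01,0],"grip": 1},{"travel": [0,0,0],"turn": [-0.11,-0.01,0],"grip": 1},{"travel": [0,0,0],"turn": [-0.11,-0.01,0],"grip": 1},{"travel": [0,0,0],"turn": [-0.11,-0.01,0],"grip": 1},{"travel": [0,0,0],"turn": [-0.11,-0.01,0],"grip": 1},{"travel": [0,0,0],"turn": [-0.11,-0.01,0],"grip": 1},{"travel": [0,0,0],"turn": [-0.11,-0.01,0],"grip": 1},{"travel": [0,0,0],"turn": [-0.11,-0.01,0],"grip": 1},{"travel": [0,0,0],"turn": [-0.11,-0.01,0],"grip": 1},{"travel": [0,0,0],"turn": [-0.041,-0.004,0],"grip": 1}]'

```text
t: 8.35
ee_pos: [488.7, 131.8, 176.5]
orientation: [0.422, 0.55, 0.607, -0.388]
contact_force: [0.3, 0.7, -2.1]
finger_gap: 54.7
```

Request:
send_rows --moves '[{"travel": [0,0,0],"turn": [0,0,0],"grip": 1},{"travel": [0,0,0],"turn": [0,0,0],"grip": 1},{"travel": [0,0,0],"turn": [0,0,0],"grip": 1},{"travel": [0,0,0],"turn": [0,0,0],"grip": 1}]'

```text
t: 8.68
ee_pos: [489.1, 130.7, 181.5]
orientation: [0.422, 0.554, 0.606, -0.385]
contact_force: [0.4, -0.3, -2.0]
finger_gap: 54.8
```

```bash
python3 - <<'E'
from h import *
from cand import T
Q=T(np.radians(-85),.347)
goal([486.6,132,40],Q[:,1],Q[:,2])
c=cam('scene'); t=cam('top')
im=np.hstack([cv2.resize(c['frame'][60:240,220:420],None,fx=2,fy=2),cv2.resize(t['frame'][120:300,110:300],None,fx=2,fy=2)])
cv2.imwrite('pics/z7.png',im[:,:,::-1])
E
```

```text
t 8.68 p [489.1 130.7 181.5] y [0.996 0.09  0.001] z [ 0.085 -0.934 -0.348] j [ 0.72  0.66  1.61 -0.88  1.77  0.89] F [ 0.4 -0.3 -2. ] M [0.76 0.08 0.02] gap 54.8
travel [  -2.5    1.3 -141.5] turn [-0.0087  0.0007 -0.0032]
```

View pics/z7.png

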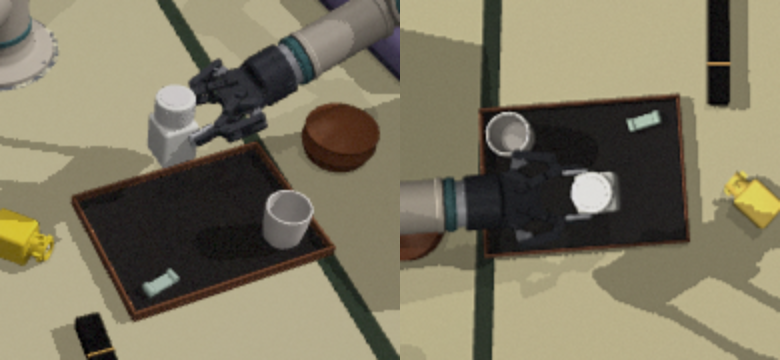

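Request:
send_rows --moves '[{"travel": [0,0,-15],"turn": [0,0,0],"grip": 1},{"travel": [0,0,-22],"turn": [0,0,0],"grip": 1},{"travel": [0,0,-22],"turn": [0,0,0],"grip": 1},{"travel": [0,0,-22],"turn": [0,0,0],"grip": 1},{"travel": [0,0,-22],"turn": [0,0,0],"grip": 1},{"travel": [0,0,-14],"turn": [0,0,0],"grip": 1},{"travel": [0,0,-8],"turn": [0,0,0],"grip": 1},{"travel": [0,0,0],"turn": [0,0,0],"grip": 1},{"travel": [0,0,0],"turn": [0,0,0],"grip": 1},{"travel": [0,0,0],"turn": [0,0,0],"grip": 1},{"travel": [0,0,0],"turn": [0,0,0],"grip": 1}]'

```text
t: 9.7
ee_pos: [489.0, 131.7, 56.1]
orientation: [0.423, 0.553, 0.606, -0.385]
contact_force: [-0.5, -0.6, -2.1]
finger_gap: 55.1
```

```bash
python3 - <<'E'
from h import *
st()
c=cam('scene'); t=cam('top')
im=np.hstack([cv2.resize(c['frame'][60:240,220:420],None,fx=2,fy=2),cv2.resize(t['frame'][120:300,110:300],None,fx=2,fy=2)])
cv2.imwrite('pics/z8.png',im[:,:,::-1])
E
```

```text
t 9.7 p [489.  131.7  56.1] y [0.996 0.092 0.   ] z [ 0.086 -0.934 -0.346] j [ 0.73  0.83  1.66 -0.86  1.63  1.06] F [-0.5 -0.6 -2.1] M [ 0.72  0.07 -0.01] gap 55.1
```

View pics/z8.png

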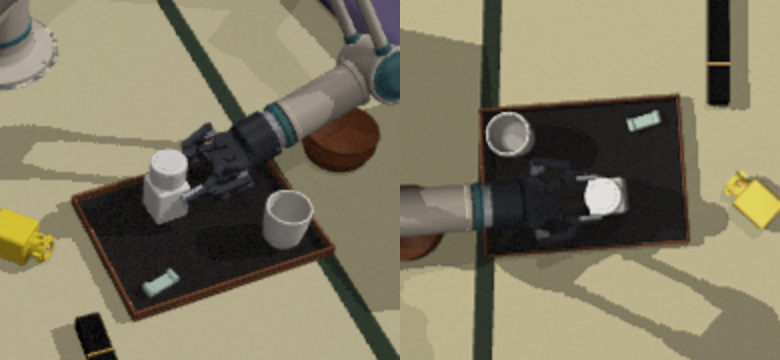

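Request:
send_rows --moves '[{"travel": [0,0,-3],"turn": [0,0,0],"grip": 1},{"travel": [0,0,-3],"turn": [0,0,0],"grip": 1},{"travel": [0,0,-3],"turn": [0,0,0],"grip": 1},{"travel": [0,0,-2],"turn": [0,0,0],"grip": 1},{"travel": [0,0,0],"turn": [0,0,0],"grip": 1},{"travel": [0,0,0],"turn": [0,0,0],"grip": 1},{"travel": [0,0,0],"turn": [0,0,0],"grip": 1}]'

```text
t: 10.38
ee_pos: [488.7, 131.4, 44.0]
orientation: [0.422, 0.552, 0.606, -0.386]
contact_force: [0.1, 0.4, -1.5]
finger_gap: 54.6
```

Request:
send_rows --moves '[{"travel": [0,0,-1.5],"turn": [0,0,0],"grip": 1},{"travel": [0,0,0],"turn": [0,0,0],"grip": 1},{"travel": [0,0,0],"turn": [0,0,0],"grip": 1},{"travel": [0,0,0],"turn": [0,0,0],"grip": 1}]'

```text
t: 10.72
ee_pos: [488.7, 131.4, 42.6]
orientation: [0.422, 0.552, 0.606, -0.386]
contact_force: [1.0, -0.4, -2.3]
finger_gap: 54.9
```

Request:
send_rows --moves '[{"travel": [0,0,-1.5],"turn": [0,0,0],"grip": 1},{"travel": [0,0,0],"turn": [0,0,0],"grip": 1},{"travel": [0,0,0],"turn": [0,0,0],"grip": 1}]'

```text
t: 10.97
ee_pos: [488.6, 131.4, 41.0]
orientation: [0.422, 0.552, 0.606, -0.386]
contact_force: [-0.6, -0.0, -1.3]
finger_gap: 54.8
```

Request:
send_rows --moves '[{"travel": [0,0,-1.5],"turn": [0,0,0],"grip": 1},{"travel": [0,0,0],"turn": [0,0,0],"grip": 1},{"travel": [0,0,0],"turn": [0,0,0],"grip": 1}]'

```text
t: 11.22
ee_pos: [488.7, 131.5, 40.1]
orientation: [0.423, 0.552, 0.606, -0.386]
contact_force: [0.6, 1.6, 1.9]
finger_gap: 55.0
```

Request:
send_rows --moves '[{"travel": [0,0,-0.8],"turn": [0,0,0],"grip": 1},{"travel": [0,0,0],"turn": [0,0,0],"grip": 1},{"travel": [0,0,0],"turn": [0,0,0],"grip": 1}]'

```text
t: 11.47
ee_pos: [488.7, 131.5, 40.0]
orientation: [0.423, 0.552, 0.606, -0.386]
contact_force: [-0.5, 4.1, 5.9]
finger_gap: 54.9
```

Request:
send_rows --moves '[{"travel": [0,0,0],"turn": [0,0,0],"grip": -0.3},{"travel": [0,0,0],"turn": [0,0,0],"grip": -0.6},{"travel": [0,0,0],"turn": [0,0,0],"grip": -1},{"travel": [0,0,0],"turn": [0,0,0],"grip": -1},{"travel": [0,0,0],"turn": [0,0,0],"grip": -1},{"travel": [0,0,0],"turn": [0,0,0],"grip": -1}]'

```text
t: 11.97
ee_pos: [488.6, 131.3, 38.4]
orientation: [0.422, 0.552, 0.606, -0.386]
contact_force: [-0.4, -0.7, 0.6]
finger_gap: 85.3
```

```bash
python3 - <<'E'
from h import *
st()
c=cam('scene'); t=cam('top')
im=np.hstack([cv2.resize(c['frame'][110:210,260:360],None,fx=4,fy=4),cv2.resize(t['frame'][160:260,160:260],None,fx=4,fy=4)])
cv2.imwrite('pics/z9.png',im[:,:,::-1])
E
```

```text
t 11.97 p [488.6 131.3  38.4] y [ 0.996  0.092 -0.002] z [ 0.086 -0.935 -0.345] j [ 0.73  0.85  1.67 -0.86  1.61  1.08] F [-0.4 -0.7  0.6] M [0.41 0.06 0.01] gap 85.3
```

View pics/z9.png

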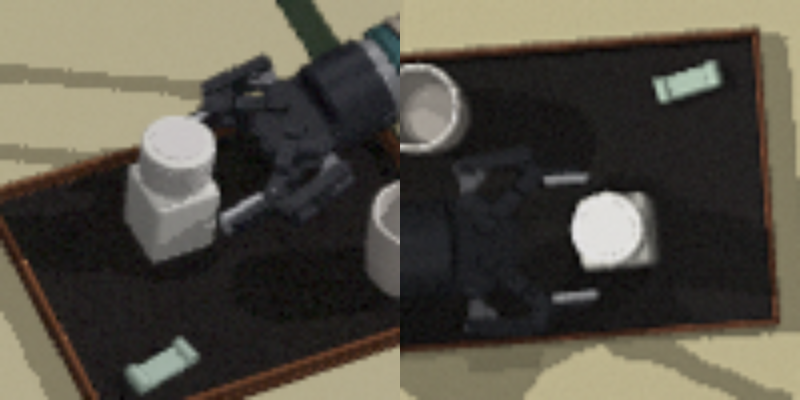

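Request:
send_rows --moves '[{"travel": [-1,9,4],"turn": [0,0,0],"grip": -1},{"travel": [-1.8,19,7],"turn": [0,0,0],"grip": -1},{"travel": [-1.8,19,7],"turn": [0,0,0],"grip": -1},{"travel": [-2.5,28,10],"turn": [0,0,0],"grip": -1},{"travel": [-2.5,28,12],"turn": [0,0,0],"grip": -1},{"travel": [0,0,30],"turn": [0,0,0],"grip": -1},{"travel": [0,0,30],"turn": [0,0,0],"grip": -1},{"travel": [0,0,30],"turn": [0.1,0.009,0],"grip": -1},{"travel": [0,0,25],"turn": [0.1,0.009,0],"grip": -1},{"travel": [0,0,15],"turn": [0.1,0.009,0],"grip": -1}]'

```text
t: 12.9
ee_pos: [479.3, 236.2, 211.5]
orientation: [0.326, 0.605, 0.664, -0.295]
contact_force: [-0.1, 0.2, 0.5]
finger_gap: 85.5
```

Request:
send_rows --moves '[{"travel": [0,0,0],"turn": [0.11,0.01,0],"grip": -1},{"travel": [0,0,0],"turn": [0.11,0.01,0],"grip": -1},{"travel": [0,0,0],"turn": [0.11,0.01,0],"grip": -1},{"travel": [0,0,0],"turn": [0.11,0.01,0],"grip": -1},{"travel": [0,0,0],"turn": [0.11,0.01,0],"grip": -1},{"travel": [0,0,0],"turn": [0.11,0.01,0],"grip": -1},{"travel": [0,0,0],"turn": [0.11,0.01,0],"grip": -1},{"travel": [0,0,0],"turn": [0.11,0.01,0],"grip": -1},{"travel": [0,0,0],"turn": [0,0,0],"grip": -1},{"travel": [0,0,0],"turn": [0,0,0],"grip": -1},{"travel": [0,0,0],"turn": [0,0,0],"grip": -1},{"travel": [0,0,0],"turn": [0,0,0],"grip": -1}]'

```text
t: 13.9
ee_pos: [478.6, 235.6, 208.4]
orientation: [0.013, 0.673, 0.74, -0.012]
contact_force: [0.3, 0.7, 0.3]
finger_gap: 85.4
```

```bash
python3 - <<'E'
from h import *
goal([480,150,160],[1,.092,0],[0,0,-1])
c=cam('scene'); t=cam('top')
cv2.imwrite('pics/z10.png',np.hstack([cv2.resize(c['frame'][60:240,220:420],None,fx=2,fy=2),cv2.resize(t['frame'][120:300,110:300],None,fx=2,fy=2)])[:,:,::-1])
cv2.imwrite('pics/z11.png',np.hstack([cv2.resize(c['frame'][110:210,260:360],None,fx=4,fy=4),cv2.resize(t['frame'][160:260,160:260],None,fx=4,fy=4)])[:,:,::-1])
E
```

```text
t 13.9 p [478.6 235.6 208.4] y [ 0.996  0.094 -0.   ] z [ 0.003 -0.034 -0.999] j [ 0.35  0.22  1.57 -0.03  1.36  0.26] F [0.3 0.7 0.3] M [ 0.05  0.03 -0.02] gap 85.4
travel [  1.4 -85.6 -48.4] turn [ 0.034   0.0031 -0.0025]
```

View pics/z10.png

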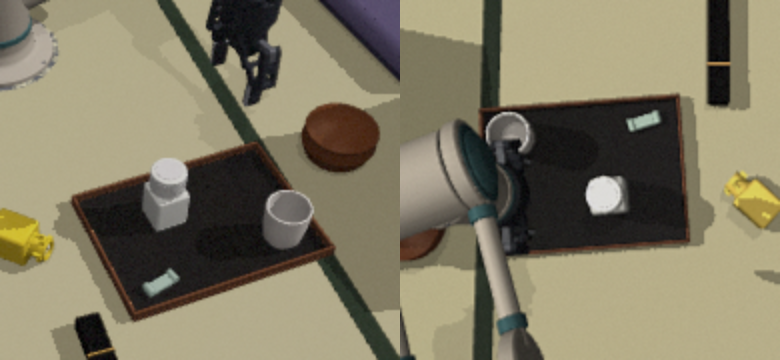

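View pics/z11.png

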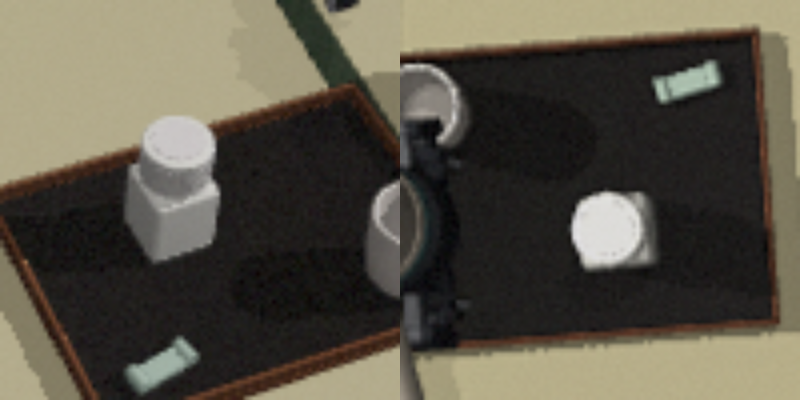

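```bash
python3 - <<'E'
from h import *
c=load('scene');t=load('top')
for thr in (190,205,215,225):
  g=t['frame'].min(2).astype(np.uint8); m=(g>thr).astype(np.uint8); m[:160]=0;m[260:]=0;m[:,:190]=0;m[:,235:]=0
  n,l,s,ce=cv2.connectedComponentsWithStats(m); i=1+s[1:,4].argmax(); print(thr,s[i],ce[i],onz(t,*ce[i],112))
print(onz(c,304.6-.4,146.2-.4,112), tri(c,(304.3,145.7),t,(211.7,216.6)))
for p in [(143,0),(215,0)]: print(onz(c,260+p[0]/4-.4,110+150/4-.4,112))
E
```

```text
190 [203 208  17  18 234] [210.97008547 216.69230769] [489.8651936  147.68446131 112.        ]
205 [203 209  17  17 209] [210.94736842 216.73684211] [489.72935388 147.75276552 112.        ]
215 [204 209  16  16 160] [211.29375 216.90625] [489.20534891 146.68604174 112.        ]
225 [205 211   2   2   2] [205.5 211.5] [505.8666172  164.63436067 112.        ]
[492.7327616  145.59006054 112.        ] (array([490.42599789, 146.32941544, 109.81032069]), np.float64(1.260146859499012))
[489.69821794 118.45024533 112.        ]
[505.98607218 169.71013259 112.        ]
```

Request:
send_rows --moves '[{"travel": [3.5,-29,0],"turn": [0.034,0.003,0],"grip": -1},{"travel": [3.5,-29,0],"turn": [0,0,0],"grip": -1},{"travel": [3.4,-30,-10],"turn": [0,0,0],"grip": -1},{"travel": [0,0,-30],"turn": [0,0,0],"grip": -1},{"travel": [0,0,-20],"turn": [0,0,0],"grip": -1},{"travel": [0,0,0],"turn": [0,0,0],"grip": -1},{"travel": [0,0,0],"turn": [0,0,0],"grip": -1},{"travel": [0,0,0],"turn": [0,0,0],"grip": -1},{"travel": [0,0,0],"turn": [0,0,0],"grip": -1},{"travel": [0,0,0],"turn": [0,0,0],"grip": -1}]'

```text
t: 14.83
ee_pos: [490.4, 147.1, 150.1]
orientation: [0.001, 0.673, 0.739, 0.002]
contact_force: [0.7, 0.1, 0.6]
finger_gap: 85.6
```

```bash
python3 - <<'E'
from h import *
goal([489,147.5,83],[1,.092,0],[0,0,-1])
c=cam('scene')
cv2.imwrite('pics/z12.png',cv2.resize(c['frame'][70:210,240:390],None,fx=4,fy=4)[:,:,::-1])
E
```

```text
t 14.83 p [490.4 147.1 150.1] y [0.996 0.093 0.004] z [ 0.004  0.001 -1.   ] j [0.16 0.22 1.73 0.   1.19 0.06] F [0.7 0.1 0.6] M [ 0.    0.03 -0.01] gap 85.6
travel [ -1.4   0.4 -67.1] turn [-0.0012  0.0036 -0.0017]
```

View pics/z12.png

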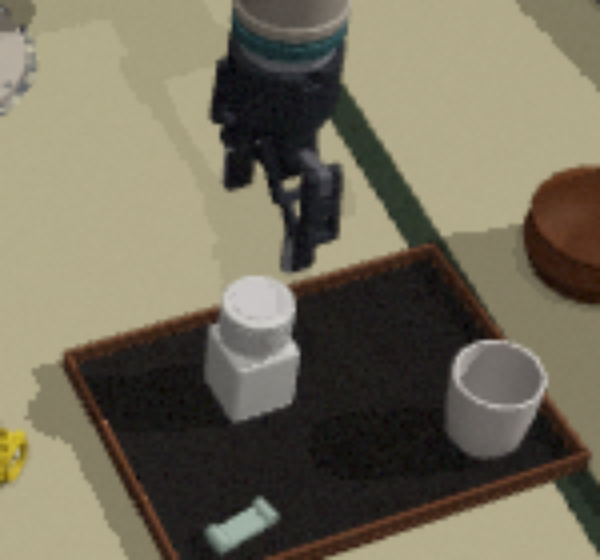

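Request:
send_rows --moves '[{"travel": [-0.8,0.4,-12],"turn": [0,0,0],"grip": -1},{"travel": [0,0,-15],"turn": [0,0,0],"grip": -1},{"travel": [0,0,-15],"turn": [0,0,0],"grip": -1},{"travel": [0,0,-15],"turn": [0,0,0],"grip": -1},{"travel": [0,0,-10],"turn": [0,0,0],"grip": -1},{"travel": [0,0,0],"turn": [0,0,0],"grip": -1},{"travel": [0,0,0],"turn": [0,0,0],"grip": -1},{"travel": [0,0,0],"turn": [0,0,0],"grip": -1},{"travel": [0,0,0],"turn": [0,0,0],"grip": -1}]'

```text
t: 15.63
ee_pos: [489.6, 147.0, 82.8]
orientation: [0.001, 0.674, 0.739, 0.002]
contact_force: [0.8, 0.0, 0.1]
finger_gap: 85.7
```

```bash
python3 - <<'E'
from h import *
goal([489,147.5,83],[1,.092,0],[0,0,-1])
c=cam('scene')
cv2.imwrite('pics/z13.png',cv2.resize(c['frame'][90:200,250:370],None,fx=5,fy=5)[:,:,::-1])
E
```

```text
t 15.63 p [489.6 147.   82.8] y [0.996 0.092 0.003] z [ 0.003  0.001 -1.   ] j [0.15 0.28 1.83 0.   1.03 0.06] F [0.8 0.  0.1] M [0.03 0.01 0.07] gap 85.7
travel [-0.6  0.5  0.2] turn [-0.0012  0.0031 -0.0006]
```

View pics/z13.png

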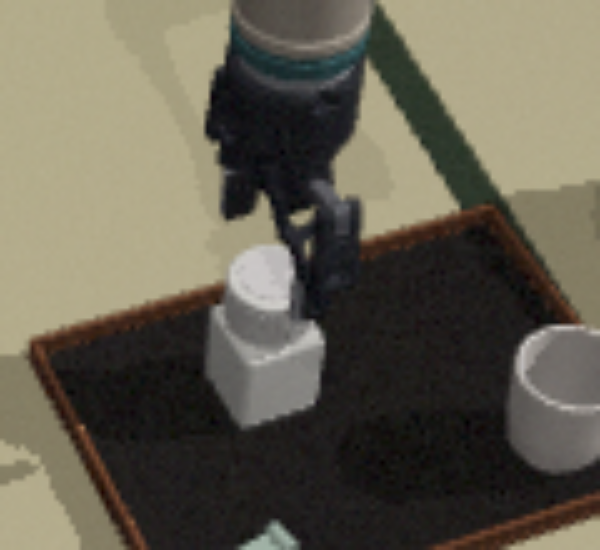

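```bash
python3 - <<'E'
from h import *
c=load('scene')
uv=(proj(c,[[532,151,96],[532,151,115],[447,143,96],[489,147,112],[489,147,72],[517,147,112],[461,147,112],[489,119,112],[489,175,112]])-[250,90])*5+2
print(uv.round())
im=cv2.resize(c['frame'][90:200,250:370],None,fx=5,fy=5)
for p in uv: cv2.circle(im,tuple(int(v) for v in p),3,(255,0,0),-1)
cv2.imwrite('pics/z14.png',im[:,:,::-1])
E
```

```text
[[303. 344.]
 [306. 322.]
 [240. 248.]
 [273. 276.]
 [268. 321.]
 [290. 309.]
 [256. 244.]
 [229. 286.]
 [316. 266.]]
```

View pics/z14.png

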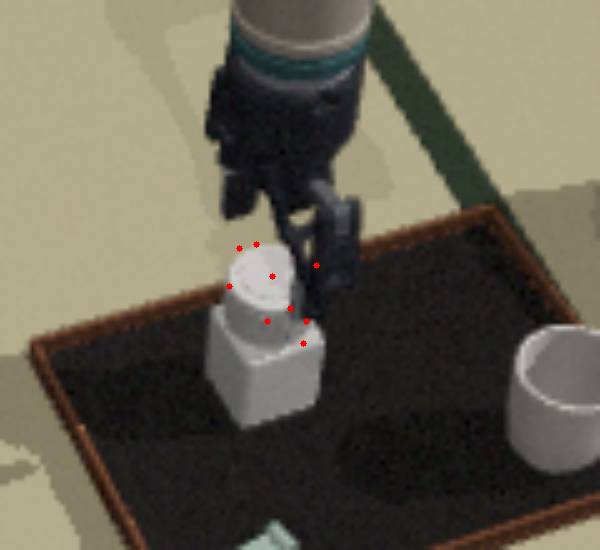

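Request:
send_rows --moves '[{"travel": [0,0,0],"turn": [0,0,0],"grip": -0.5},{"travel": [0,0,0],"turn": [0,0,0],"grip": -0.3},{"travel": [0,0,0],"turn": [0,0,0],"grip": 0},{"travel": [0,0,0],"turn": [0,0,0],"grip": 1},{"travel": [0,0,0],"turn": [0,0,0],"grip": 1},{"travel": [0,0,0],"turn": [0,0,0],"grip": 1},{"travel": [0,0,0],"turn": [0,0,0],"grip": 1},{"travel": [0,0,0],"turn": [0,0,0],"grip": 1}]' --squeeze 60

```text
t: 16.35
ee_pos: [487.6, 146.7, 83.4]
orientation: [-0.0, 0.674, 0.739, 0.0]
contact_force: [-4.3, -1.5, 12.5]
finger_gap: -0.0
```

```bash
python3 - <<'E'
from h import *
st()
c=cam('scene');t=cam('top')
cv2.imwrite('pics/z15.png',np.hstack([cv2.resize(c['frame'][90:200,250:360],None,fx=4,fy=4),cv2.resize(t['frame'][160:270,150:240],None,fx=4,fy=4)])[:,:,::-1])
E
```

```text
t 16.35 p [487.6 146.7  83.4] y [ 0.996  0.092 -0.   ] z [-0.     0.001 -1.   ] j [0.16 0.28 1.83 0.   1.03 0.06] F [-4.3 -1.5 12.5] M [-0.23  0.92  0.08] gap -0.0
```

View pics/z15.png

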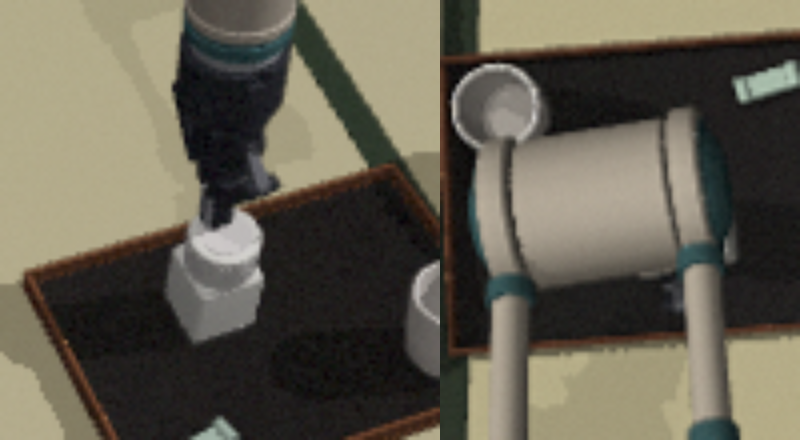

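```bash
python3 - <<'E'
from h import *
st()
c=cam('scene')
cv2.imwrite('pics/z16.png',cv2.resize(c['frame'][110:185,270:345],None,fx=8,fy=8,interpolation=cv2.INTER_CUBIC)[:,:,::-1])
uv=(proj(c,[[487.6,146.7,83],[487.6,146.7,112]])-[270,110])*8;print(uv)
E
```

```text
t 16.45 p [487.8 146.7  83.5] y [0.996 0.092 0.   ] z [ 0.     0.001 -1.   ] j [0.16 0.28 1.83 0.   1.03 0.06] F [-4.2 -0.6 13.7] M [-0.14  0.85 -0.  ] gap -0.0
[[265.13346233 329.03477744]
 [271.37847615 276.24429556]]
```

View pics/z16.png

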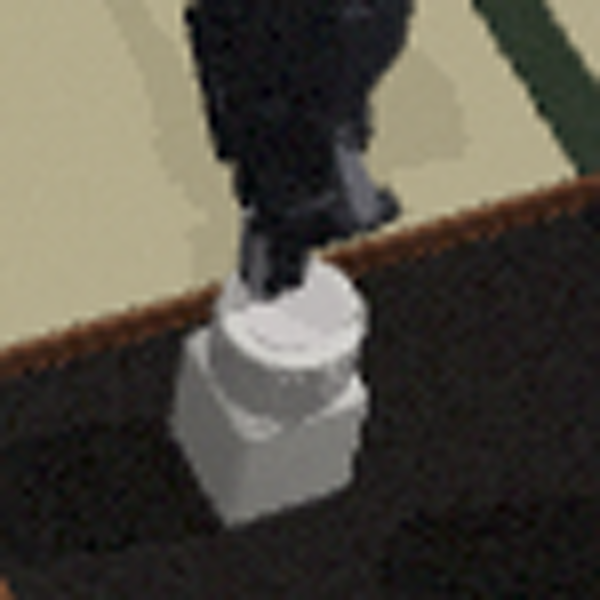

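Request:
send_rows --moves '[{"travel": [0,0,4],"turn": [0,0,0],"grip": 1},{"travel": [0,0,8],"turn": [0,0,0],"grip": 1},{"travel": [0,0,12],"turn": [0,0,0],"grip": 1},{"travel": [0,0,0],"turn": [0,0,0],"grip": 1}]'

```text
t: 16.83
ee_pos: [490.5, 147.1, 107.8]
orientation: [0.002, 0.674, 0.739, 0.002]
contact_force: [0.6, 0.6, 0.4]
finger_gap: -0.1
```

```bash
python3 - <<'E'
from h import *
st()
c=cam('scene')
cv2.imwrite('pics/z17.png',cv2.resize(c['frame'][100:185,260:345],None,fx=7,fy=7,interpolation=cv2.INTER_CUBIC)[:,:,::-1])
uv=(proj(c,[[487.6,146.7,106],[487.6,146.7,112]])-[260,100])*7;print(uv)
E
```

```text
t 16.83 p [490.5 147.1 107.8] y [0.996 0.092 0.006] z [ 0.006  0.002 -1.   ] j [0.15 0.25 1.79 0.   1.09 0.06] F [0.6 0.6 0.4] M [ 0.01 -0.02 -0.04] gap -0.1
[[306.3095284  321.40654496]
 [307.45616663 311.71375862]]
```

View pics/z17.png

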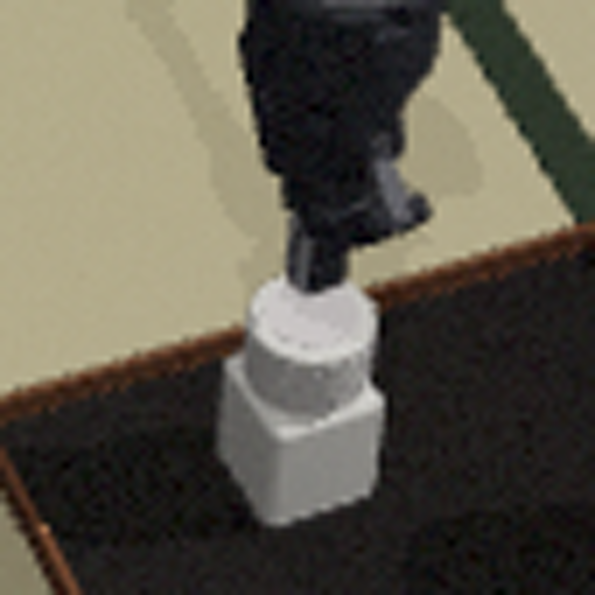

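```bash
python3 - <<'E'
from h import *
print([a for a in dir(ctrl) if a[0]!='_'], ctrl.pinch_z)
c=load('scene')
# tip pixel in z17: (317,293)
C,d=ray(c,260+317/7,100+293/7)
# intersect with vertical line at x=490.5,y=147.1
n=np.cross(d,[0,0,1]); A=np.stack([d,-np.array([0,0,1.])],1); s=np.linalg.lstsq(A,np.array([490.5,147.1,0])-C,rcond=None)[0]; print(C+s[0]*d, s[1])
t=load('top')
E
```

```text
['PlanningError', 'pinch_z'] 18.700000000000003
[491.13946517 148.39008783 126.41465924] 126.4146592352315
```

Request:
send_rows --moves '[{"travel": [0,0,20],"turn": [0,0,0],"grip": 0},{"travel": [0,0,20],"turn": [0,0,0],"grip": -1},{"travel": [0,0,0],"turn": [0,0,0],"grip": -1},{"travel": [0,0,0],"turn": [0,0,0],"grip": -1},{"travel": [0,0,0],"turn": [0,0,0],"grip": -1},{"travel": [0,0,0],"turn": [0,0,0],"grip": -1},{"travel": [0,0,0],"turn": [0,0,0],"grip": -1}]'

```text
t: 17.47
ee_pos: [487.8, 146.7, 144.6]
orientation: [-0.001, 0.674, 0.739, -0.0]
contact_force: [-0.8, -0.9, 1.0]
finger_gap: 83.0
```

```bash
python3 - <<'E'
from h import *
goal([489.5,147.,62],[1,.092,0],[0,0,-1])
c=cam('scene')
cv2.imwrite('pics/z18.png',cv2.resize(c['frame'][90:185,255:350],None,fx=6,fy=6,interpolation=cv2.INTER_CUBIC)[:,:,::-1])
p=readout.sense()['ee_pos']
for dz in (0,13,17,30): print(dz,((proj(c,[p+np.array([43,4,dz]),p+np.array([-43,-4,dz])])-[255,90])*6).round())
E
```

```text
t 17.47 p [487.8 146.7 144.6] y [ 0.996  0.092 -0.001] z [-0.001  0.    -1.   ] j [0.15 0.22 1.74 0.   1.18 0.06] F [-0.8 -0.9  1. ] M [ 0.04 -0.07 -0.01] gap 83.0
travel [  1.7   0.3 -82.6] turn [-0.0005 -0.0013 -0.0005]
0 [[340. 341.]
 [260. 224.]]
13 [[342. 322.]
 [262. 205.]]
17 [[343. 316.]
 [263. 199.]]
30 [[346. 297.]
 [265. 180.]]
```

View pics/z18.png

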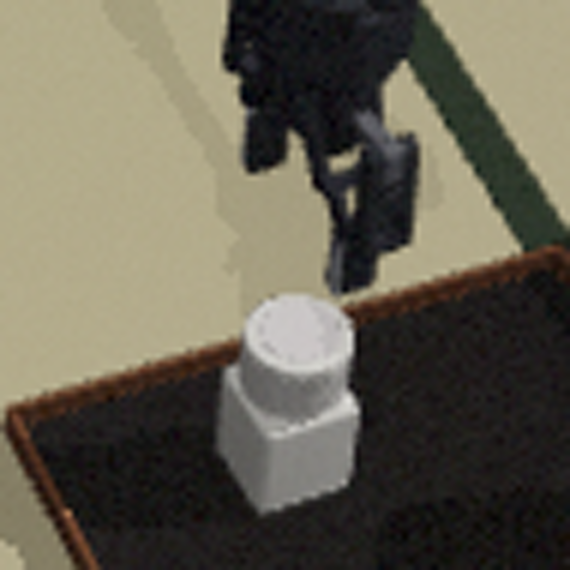

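Request:
send_rows --moves '[{"travel": [1.5,0.3,-16],"turn": [0,0,0],"grip": -1},{"travel": [0,0,-20],"turn": [0,0,0],"grip": -1},{"travel": [0,0,-20],"turn": [0,0,0],"grip": -1},{"travel": [0,0,-15],"turn": [0,0,0],"grip": -1},{"travel": [0,0,-11],"turn": [0,0,0],"grip": -1},{"travel": [0,0,-4],"turn": [0,0,0],"grip": -1},{"travel": [0,0,0],"turn": [0,0,0],"grip": -1},{"travel": [0,0,0],"turn": [0,0,0],"grip": -1},{"travel": [0,0,0],"turn": [0,0,0],"grip": -1},{"travel": [0,0,0],"turn": [0,0,0],"grip": -1}]'

```text
t: 18.35
ee_pos: [490.9, 147.3, 60.6]
orientation: [0.001, 0.674, 0.739, 0.001]
contact_force: [0.8, -0.2, -0.0]
finger_gap: 85.3
```

```bash
python3 - <<'E'
from h import *
st()
c=cam('scene')
cv2.imwrite('pics/z19.png',cv2.resize(c['frame'][90:185,255:350],None,fx=6,fy=6,interpolation=cv2.INTER_CUBIC)[:,:,::-1])
E
```

```text
t 18.35 p [490.9 147.3  60.6] y [0.996 0.092 0.003] z [ 0.003  0.001 -1.   ] j [0.16 0.31 1.85 0.   0.98 0.06] F [ 0.8 -0.2 -0. ] M [-0.01  0.01  0.08] gap 85.3
```

View pics/z19.png

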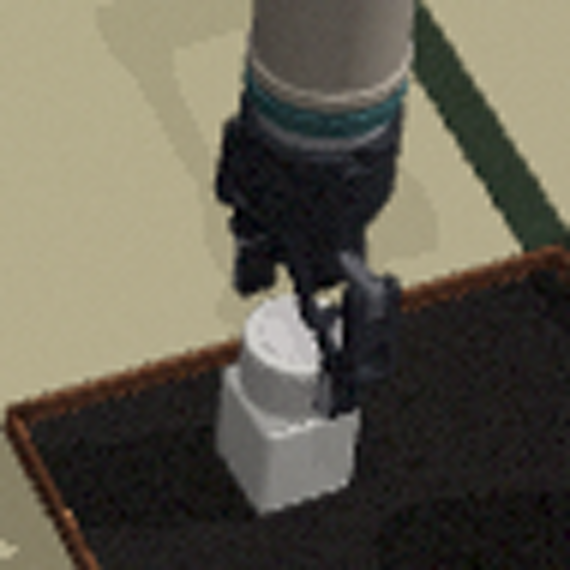

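Request:
send_rows --moves '[{"travel": [0,0,-1.5],"turn": [0,0,0],"grip": -0.6},{"travel": [0,0,0],"turn": [0,0,0],"grip": -0.5},{"travel": [0,0,0],"turn": [0,0,0],"grip": -0.4},{"travel": [0,0,0],"turn": [0,0,0],"grip": -0.3},{"travel": [0,0,0],"turn": [0,0,0],"grip": -0.2},{"travel": [0,0,0],"turn": [0,0,0],"grip": 0.2},{"travel": [0,0,0],"turn": [0,0,0],"grip": 0.2}]' --squeeze 30

```text
t: 18.98
ee_pos: [489.9, 147.1, 58.5]
orientation: [-0.0, 0.674, 0.739, 0.001]
contact_force: [-1.6, -0.1, 4.9]
finger_gap: 54.7
```

```bash
python3 - <<'E'
from h import *
st()
c=cam('scene')
cv2.imwrite('pics/z20.png',cv2.resize(c['frame'][90:185,255:350],None,fx=6,fy=6,interpolation=cv2.INTER_CUBIC)[:,:,::-1])
E
```

```text
t 18.98 p [489.9 147.1  58.5] y [0.996 0.092 0.001] z [ 0.001  0.001 -1.   ] j [0.16 0.31 1.86 0.   0.97 0.06] F [-1.6 -0.1  4.9] M [0.03 0.29 0.05] gap 54.7
```

View pics/z20.png

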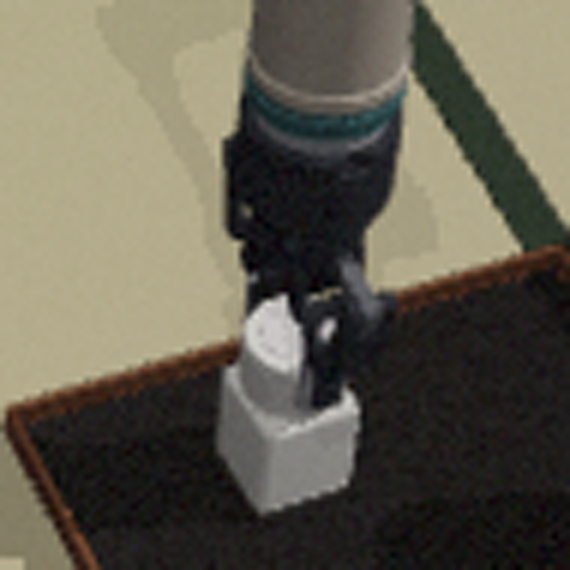

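Request:
send_rows --moves '[{"travel": [0,0,0],"turn": [0,0,0],"grip": 1},{"travel": [0,0,0],"turn": [0,0,0],"grip": 1},{"travel": [0,0,-2],"turn": [0,0,0],"grip": 1},{"travel": [0,0,-2],"turn": [0,0,0],"grip": 1},{"travel": [0,0,-2],"turn": [0,0,0],"grip": 1},{"travel": [0,0,0],"turn": [0,0,0],"grip": 1},{"travel": [0,0,0],"turn": [0,0,0],"grip": 1}]' --squeeze 70

```text
t: 19.62
ee_pos: [490.1, 147.1, 53.6]
orientation: [0.0, 0.674, 0.739, 0.001]
contact_force: [-4.0, -1.1, 12.6]
finger_gap: 53.5
```

Request:
send_rows --moves '[{"travel": [0,0,-1],"turn": [0,0,0],"grip": 1},{"travel": [0,0,0],"turn": [0,0,0],"grip": 1},{"travel": [0,0,0],"turn": [0,0,0],"grip": 1}]'

```text
t: 19.87
ee_pos: [490.1, 147.2, 52.8]
orientation: [0.0, 0.674, 0.739, 0.001]
contact_force: [-5.0, -0.6, 13.3]
finger_gap: 53.4
```

```bash
python3 - <<'E'
from h import *
st()
E
```

```text
t 19.87 p [490.1 147.2  52.8] y [0.996 0.092 0.002] z [ 0.002  0.001 -1.   ] j [0.16 0.32 1.86 0.   0.96 0.06] F [-5.  -0.6 13.3] M [-0.09  0.65 -0.  ] gap 53.4
```

Request:
send_rows --moves '[{"travel": [-1,0,-1],"turn": [0,0,0],"grip": 1},{"travel": [-0.5,0,-1],"turn": [0,0,0],"grip": 1},{"travel": [0,0,0],"turn": [0,0,0],"grip": 1},{"travel": [0,0,0],"turn": [0,0,0],"grip": 1}]'

```text
t: 20.2
ee_pos: [490.1, 147.2, 52.7]
orientation: [0.002, 0.674, 0.739, 0.002]
contact_force: [-4.1, -1.1, 23.8]
finger_gap: 53.3
```

```bash
python3 - <<'E'
from h import *
st()
c=cam('scene')
cv2.imwrite('pics/z21.png',cv2.resize(c['frame'][90:185,255:350],None,fx=6,fy=6,interpolation=cv2.INTER_CUBIC)[:,:,::-1])
E
```

```text
t 20.2 p [490.1 147.2  52.7] y [0.996 0.092 0.005] z [ 0.005  0.001 -1.   ] j [0.16 0.31 1.87 0.   0.95 0.06] F [-4.1 -1.1 23.8] M [-0.2   1.2   0.03] gap 53.3
```

View pics/z21.png

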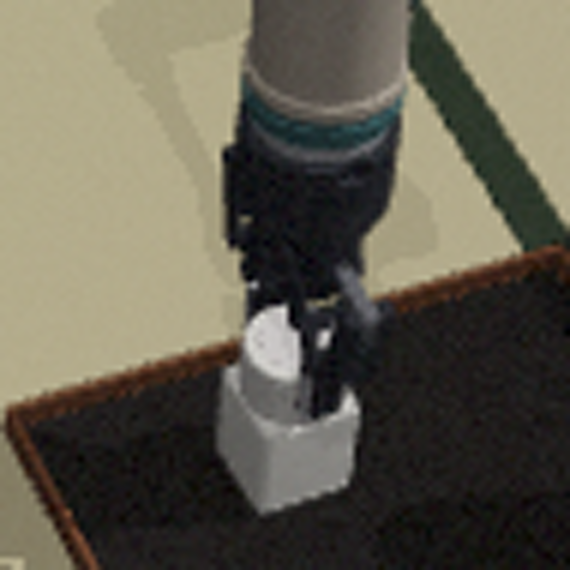

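Request:
send_rows --moves '[{"travel": [0,0,0],"turn": [0,0,0.08],"grip": 1},{"travel": [0,0,0],"turn": [0,0,0.08],"grip": 1},{"travel": [0,0,0],"turn": [0,0,0.08],"grip": 1},{"travel": [0,0,0],"turn": [0,0,0],"grip": 1}]'

```text
t: 20.58
ee_pos: [491.0, 148.0, 52.8]
orientation: [0.002, 0.579, 0.815, 0.003]
contact_force: [-4.1, 0.4, 23.8]
finger_gap: 53.8
```

```bash
python3 - <<'E'
from h import *
st()
c=cam('scene')
cv2.imwrite('pics/z22.png',cv2.resize(c['frame'][90:185,255:350],None,fx=6,fy=6,interpolation=cv2.INTER_CUBIC)[:,:,::-1])
E
```

```text
t 20.58 p [491.  148.   52.8] y [0.945 0.328 0.007] z [ 0.006  0.003 -1.   ] j [ 0.16  0.32  1.87  0.    0.95 -0.18] F [-4.1  0.4 23.8] M [0.09 0.92 0.08] gap 53.8
```

View pics/z22.png

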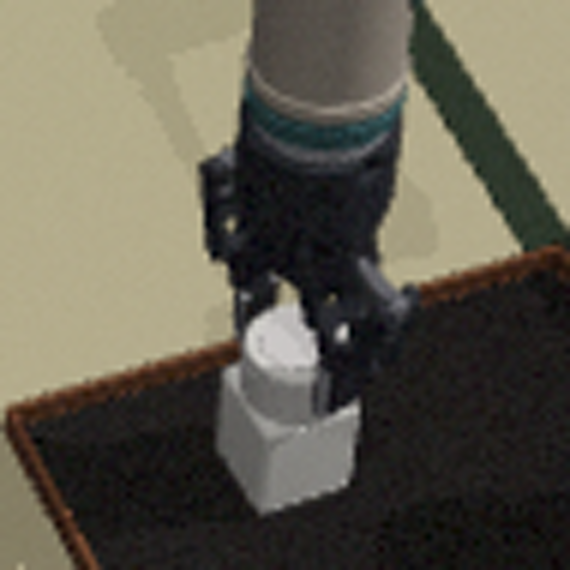

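Request:
send_rows --moves '[{"travel": [0,0,0],"turn": [0,0,0.09],"grip": 1},{"travel": [0,0,0],"turn": [0,0,0.09],"grip": 1},{"travel": [0,0,0],"turn": [0,0,0.09],"grip": 1},{"travel": [0,0,0],"turn": [0,0,0.09],"grip": 1},{"travel": [0,0,0],"turn": [0,0,0.09],"grip": 1},{"travel": [0,0,0],"turn": [0,0,0.09],"grip": 1},{"travel": [0,0,0],"turn": [0,0,0],"grip": 1},{"travel": [0,0,0],"turn": [0,0,0],"grip": 1}]'

```text
t: 21.3
ee_pos: [492.2, 148.1, 52.8]
orientation: [0.003, 0.342, 0.94, 0.003]
contact_force: [-1.8, 1.3, 21.5]
finger_gap: 53.6
```

```bash
python3 - <<'E'
from h import *
st()
c=cam('scene')
cv2.imwrite('pics/z23.png',cv2.resize(c['frame'][90:185,255:350],None,fx=6,fy=6,interpolation=cv2.INTER_CUBIC)[:,:,::-1])
E
```

```text
t 21.3 p [492.2 148.1  52.8] y [0.643 0.766 0.008] z [ 0.008  0.003 -1.   ] j [ 0.16  0.32  1.87  0.    0.95 -0.72] F [-1.8  1.3 21.5] M [0.05 0.53 0.1 ] gap 53.6
```

View pics/z23.png

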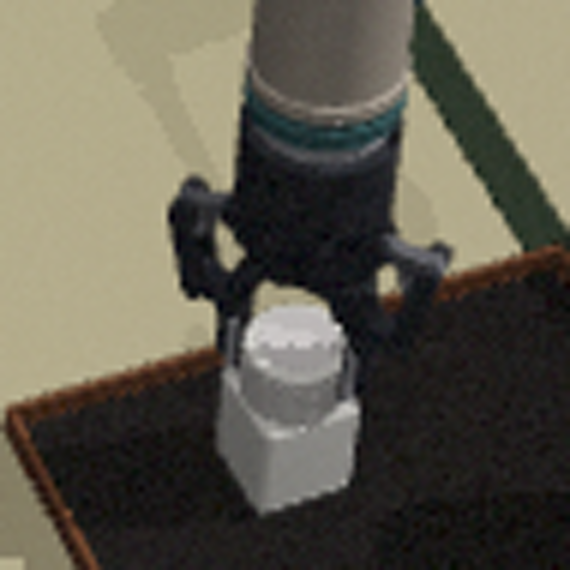

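Request:
send_rows --moves '[{"travel": [0,0,3],"turn": [0,0,0],"grip": 1},{"travel": [0,0,3],"turn": [0,0,0],"grip": 1},{"travel": [0,0,3],"turn": [0,0,0],"grip": 1},{"travel": [0,0,3],"turn": [0,0,0],"grip": 1},{"travel": [0,0,4],"turn": [0,0,0],"grip": 1},{"travel": [0,0,4],"turn": [0,0,0],"grip": 1},{"travel": [0,0,0],"turn": [0,0,0],"grip": 1},{"travel": [0,0,0],"turn": [0,0,0],"grip": 1},{"travel": [0,0,0],"turn": [0,0,0],"grip": 1}]'

```text
t: 22.1
ee_pos: [488.7, 147.2, 69.1]
orientation: [-0.0, 0.342, 0.94, 0.001]
contact_force: [1.3, 0.6, -0.6]
finger_gap: 53.6
```

```bash
python3 - <<'E'
from h import *
st()
c=cam('scene')
cv2.imwrite('pics/z24.png',cv2.resize(c['frame'][90:185,255:350],None,fx=6,fy=6,interpolation=cv2.INTER_CUBIC)[:,:,::-1])
E
```

```text
t 22.1 p [488.7 147.2  69.1] y [0.643 0.766 0.001] z [ 0.     0.001 -1.   ] j [ 0.16  0.3   1.85  0.    1.   -0.72] F [ 1.3  0.6 -0.6] M [ 0.1  -0.12  0.02] gap 53.6
```

View pics/z24.png

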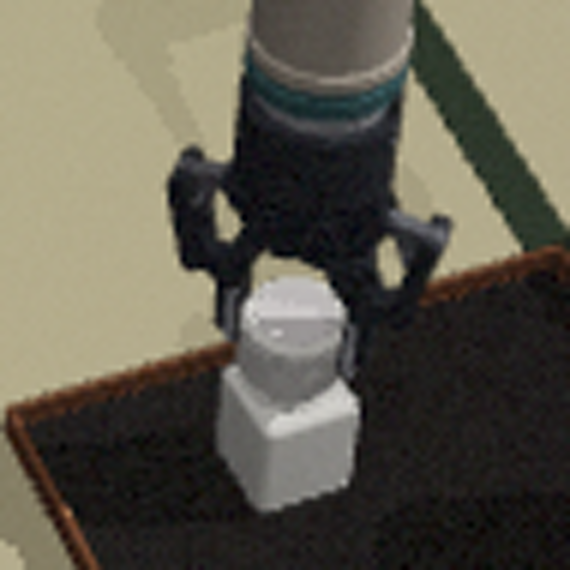

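Request:
send_rows --moves '[{"travel": [0,0,5],"turn": [0,0,0],"grip": 1},{"travel": [0,0,6],"turn": [0,0,0],"grip": 1},{"travel": [0,0,8],"turn": [0,0,0],"grip": 1},{"travel": [0,0,12],"turn": [0,0,0],"grip": 1},{"travel": [0,0,15],"turn": [0,0,0],"grip": 1},{"travel": [0,0,10],"turn": [0,0,0],"grip": 1},{"travel": [0,0,0],"turn": [0,0,0],"grip": 1},{"travel": [0,0,0],"turn": [0,0,0],"grip": 1},{"travel": [0,0,0],"turn": [0,0,0],"grip": 1}]'

```text
t: 22.9
ee_pos: [488.1, 147.1, 124.9]
orientation: [-0.001, 0.342, 0.94, 0.0]
contact_force: [-0.6, -0.0, -1.7]
finger_gap: 53.4
```

```bash
python3 - <<'E'
from h import *
st()
c=cam('scene');t=cam('top')
cv2.imwrite('pics/z25.png',np.hstack([cv2.resize(c['frame'][60:185,250:350],None,fx=4,fy=4),cv2.resize(t['frame'][150:275,140:240],None,fx=4,fy=4)])[:,:,::-1])
E
```

```text
t 22.9 p [488.1 147.1 124.9] y [0.643 0.766 0.   ] z [-0.001  0.001 -1.   ] j [ 0.16  0.24  1.77  0.    1.14 -0.72] F [-0.6 -0.  -1.7] M [0.   0.04 0.03] gap 53.4
```

View pics/z25.png

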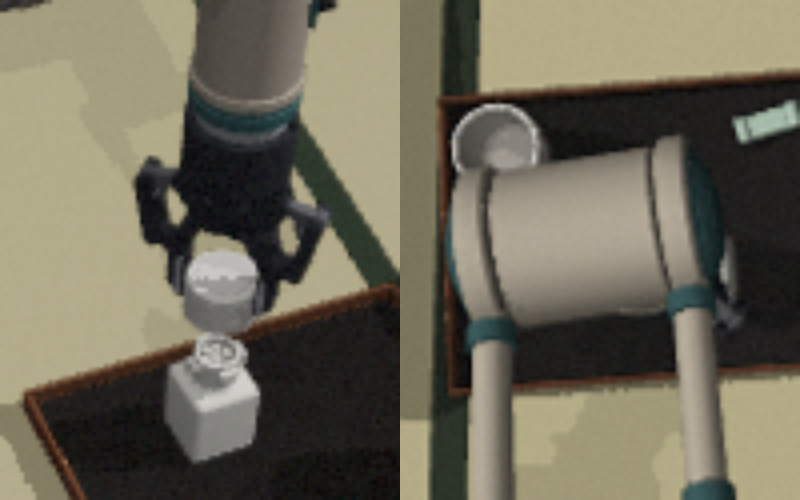

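Request:
send_rows --moves '[{"travel": [-2,12,0],"turn": [0,0,0],"grip": 1},{"travel": [-2.5,20,0],"turn": [0,0,0],"grip": 1},{"travel": [-2.5,20,0],"turn": [0,0,0],"grip": 1},{"travel": [-2.5,20,0],"turn": [0,0,0],"grip": 1},{"travel": [-2.5,16,0],"turn": [0,0,0],"grip": 1},{"travel": [-1,10,-10],"turn": [0,0,0],"grip": 1},{"travel": [0,0,-20],"turn": [0,0,0],"grip": 1},{"travel": [0,0,-25],"turn": [0,0,0],"grip": 1},{"travel": [0,0,-25],"turn": [0,0,0],"grip": 1},{"travel": [0,0,-20],"turn": [0,0,0],"grip": 1},{"travel": [0,0,-10],"turn": [0,0,0],"grip": 1}]'

```text
t: 23.92
ee_pos: [473.0, 244.6, 11.8]
orientation: [-0.002, 0.342, 0.94, -0.001]
contact_force: [-1.4, -0.9, -1.3]
finger_gap: 53.4
```

Request:
send_rows --moves '[{"travel": [0,0,-6],"turn": [0,0,0],"grip": 1},{"travel": [0,0,-4],"turn": [0,0,0],"grip": 1},{"travel": [0,0,0],"turn": [0,0,0],"grip": 1},{"travel": [0,0,0],"turn": [0,0,0],"grip": 1},{"travel": [0,0,0],"turn": [0,0,0],"grip": 1},{"travel": [0,0,0],"turn": [0,0,0],"grip": 1}]'

```text
t: 24.42
ee_pos: [476.4, 245.4, 6.2]
orientation: [0.001, 0.342, 0.94, 0.001]
contact_force: [0.0, -0.8, 0.2]
finger_gap: 53.7
```

```bash
python3 - <<'E'
from h import *
st()
c=cam('scene');t=cam('top')
cv2.imwrite('pics/z26.png',np.hstack([cv2.resize(c['frame'][60:185,250:350],None,fx=4,fy=4),cv2.resize(t['frame'][150:275,140:240],None,fx=4,fy=4)])[:,:,::-1])
E
```

```text
t 24.42 p [476.4 245.4   6.2] y [0.643 0.766 0.003] z [ 0.002  0.002 -1.   ] j [ 0.34  0.4   1.87  0.    0.87 -0.53] F [ 0.  -0.8  0.2] M [ 0.03  0.02 -0.02] gap 53.7
```

View pics/z26.png

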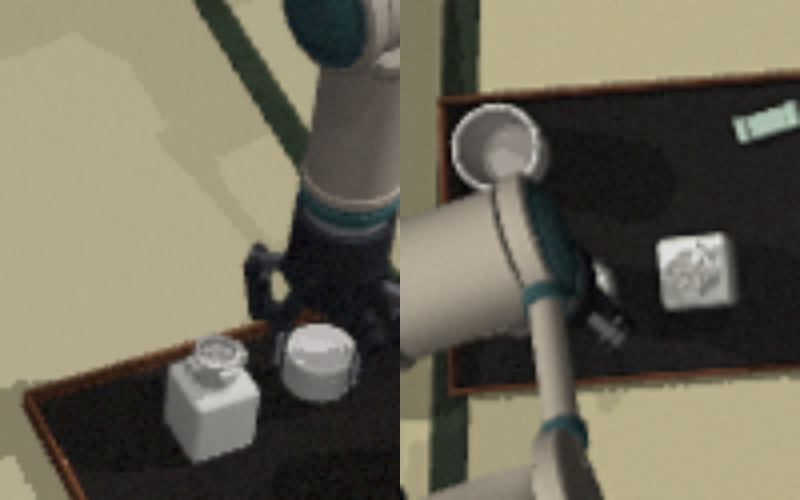

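Request:
send_rows --moves '[{"travel": [0,0,-4],"turn": [0,0,0],"grip": 1},{"travel": [0,0,-4],"turn": [0,0,0],"grip": 1},{"travel": [0,0,-4],"turn": [0,0,0],"grip": 1},{"travel": [0,0,-3],"turn": [0,0,0],"grip": 1},{"travel": [0,0,0],"turn": [0,0,0],"grip": 1},{"travel": [0,0,0],"turn": [0,0,0],"grip": 1},{"travel": [0,0,0],"turn": [0,0,0],"grip": 1}]'

```text
t: 25.1
ee_pos: [475.7, 245.1, -9.9]
orientation: [-0.0, 0.342, 0.94, 0.001]
contact_force: [-0.3, 0.1, -0.7]
finger_gap: 53.5
```

Request:
send_rows --moves '[{"travel": [0,0,-1.5],"turn": [0,0,0],"grip": 1},{"travel": [0,0,0],"turn": [0,0,0],"grip": 1},{"travel": [0,0,0],"turn": [0,0,0],"grip": 1},{"travel": [0,0,0],"turn": [0,0,0],"grip": 1}]'

```text
t: 25.43
ee_pos: [475.7, 245.1, -11.2]
orientation: [-0.0, 0.342, 0.94, 0.001]
contact_force: [-0.5, -0.6, -0.6]
finger_gap: 53.2
```

Request:
send_rows --moves '[{"travel": [0,0,-1.5],"turn": [0,0,0],"grip": 1},{"travel": [0,0,0],"turn": [0,0,0],"grip": 1},{"travel": [0,0,0],"turn": [0,0,0],"grip": 1},{"travel": [0,0,0],"turn": [0,0,0],"grip": 1}]'

```text
t: 25.77
ee_pos: [475.6, 245.1, -12.8]
orientation: [-0.0, 0.342, 0.94, 0.001]
contact_force: [0.1, 0.2, -0.5]
finger_gap: 53.7
```

Request:
send_rows --moves '[{"travel": [0,0,-1],"turn": [0,0,0],"grip": 1},{"travel": [0,0,0],"turn": [0,0,0],"grip": 1},{"travel": [0,0,0],"turn": [0,0,0],"grip": 1},{"travel": [0,0,0],"turn": [0,0,0],"grip": 1}]'

```text
t: 26.1
ee_pos: [475.8, 245.2, -13.2]
orientation: [0.0, 0.342, 0.94, 0.001]
contact_force: [-0.5, -1.0, 6.0]
finger_gap: 53.9
```

```bash
python3 - <<'E'
from h import *
st()
c=cam('scene')
cv2.imwrite('pics/z27.png',cv2.resize(c['frame'][100:185,270:370],None,fx=6,fy=6,interpolation=cv2.INTER_CUBIC)[:,:,::-1])
E
```

```text
t 26.1 p [475.8 245.2 -13.2] y [0.643 0.766 0.002] z [ 0.001  0.002 -1.   ] j [ 0.34  0.43  1.89  0.    0.82 -0.53] F [-0.5 -1.   6. ] M [-0.12  0.2   0.02] gap 53.9
```

View pics/z27.png

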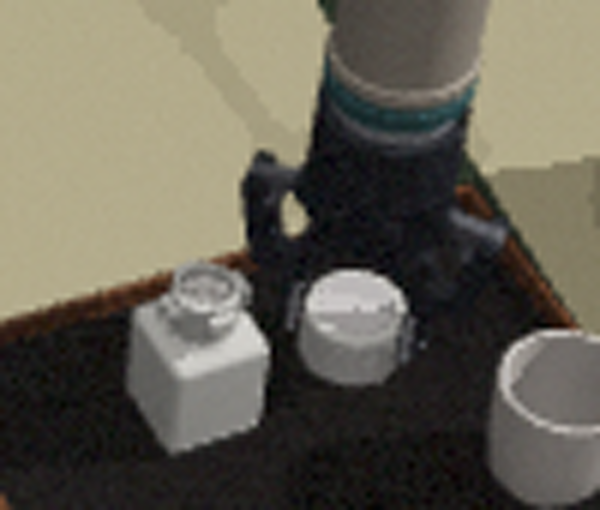

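Contact at Fz = 6 N: the cap sits on the floor. Release and go straight up.

Request:
send_rows --moves '[{"travel": [0,0,0],"turn": [0,0,0],"grip": -0.3},{"travel": [0,0,0],"turn": [0,0,0],"grip": -0.6},{"travel": [0,0,0],"turn": [0,0,0],"grip": -0.9},{"travel": [0,0,0],"turn": [0,0,0],"grip": -1},{"travel": [0,0,0],"turn": [0,0,0],"grip": -1},{"travel": [0,0,0],"turn": [0,0,0],"grip": -1},{"travel": [0,0,5],"turn": [0,0,0],"grip": -1},{"travel": [0,0,15],"turn": [0,0,0],"grip": -1},{"travel": [0,0,30],"turn": [0,0,0],"grip": -1},{"travel": [0,0,35],"turn": [0,0,0],"grip": -1},{"travel": [0,0,35],"turn": [0,0,0],"grip": -1},{"travel": [0,0,35],"turn": [0,0,0],"grip": -1}]'

```text
t: 27.15
ee_pos: [475.2, 245.0, 143.1]
orientation: [-0.0, 0.342, 0.94, 0.001]
contact_force: [0.7, -0.1, 0.0]
finger_gap: 85.2
```

Request:
send_rows --moves '[{"travel": [0,0,35],"turn": [0,0,0],"grip": -1},{"travel": [-20,25,20],"turn": [0,0,0],"grip": -1},{"travel": [-20,30,0],"turn": [0,0,0],"grip": -1},{"travel": [-20,30,0],"turn": [0,0,0],"grip": -1},{"travel": [-20,30,0],"turn": [0,0,0],"grip": -1},{"travel": [-20,30,0],"turn": [0,0,0],"grip": -1},{"travel": [-20,30,0],"turn": [0,0,0],"grip": -1},{"travel": [0,0,0],"turn": [0,0,0],"grip": -1},{"travel": [0,0,0],"turn": [0,0,0],"grip": -1},{"travel": [0,0,0],"turn": [0,0,0],"grip": -1}]'

```text
t: 27.98
ee_pos: [355.6, 419.8, 196.3]
orientation: [0.0, 0.342, 0.94, 0.0]
contact_force: [-0.6, -0.3, 0.5]
finger_gap: 85.3
```

```bash
python3 - <<'E'
from h import *
st()
c=cam('scene','s30.png');t=cam('top','t30.png')
cv2.imwrite('pics/z28.png',np.hstack([cv2.resize(c['frame'][100:225,250:390],None,fx=3,fy=3),cv2.resize(t['frame'][150:275,140:260],None,fx=3,fy=3)])[:,:,::-1])
E
```

```text
t 27.98 p [355.6 419.8 196.3] y [0.642 0.766 0.001] z [ 0.  0. -1.] j [ 0.74  0.24  1.57  0.    1.33 -0.13] F [-0.6 -0.3  0.5] M [-0.   -0.02 -0.02] gap 85.3
```

View pics/z28.png

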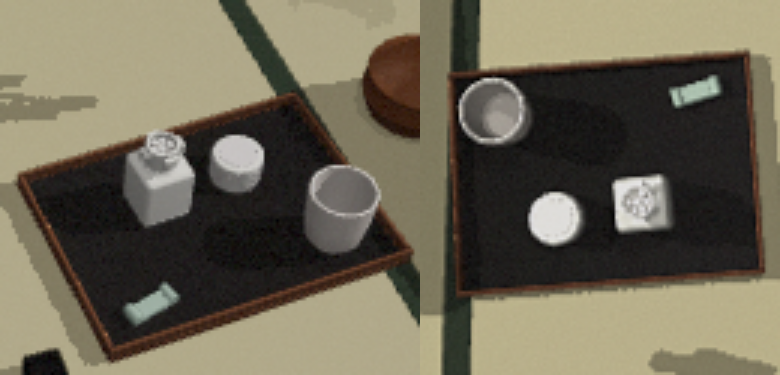

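View pics/t30.png

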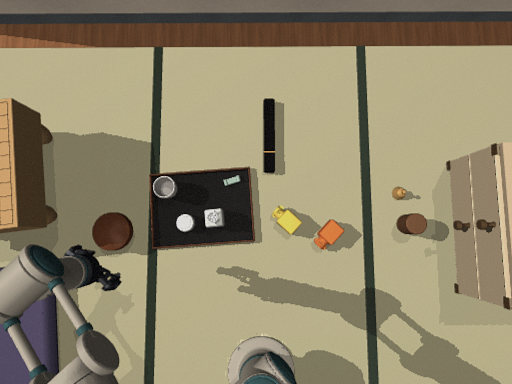

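```bash
python3 - <<'E'
from h import *
print(job.close_job())
E
```

```text
the job is handed in; nothing more can be done
None
```

The tub stands open and upright on the tray, and I handed the job in at about 28 s of the 64 s allowed. No verdict was reported.

- **Standing it up:** I gripped the lying tub by its sides, turned it upright, set it on the near half of the tray and let go.
- **Cap off:** I gripped the cap from above and pushed it down with about 24 N until it bottomed. I turned it about 45 deg anticlockwise; the tub did not turn with it. It lifted off freely, and I laid it flat on the tray about 98 mm from the tub, judged from the hand position at release.

**Last pictures:** the tub is upright, the cap lies flat, and the gripper is well clear of everything. The cup, chopstick rest, bell, go bowl, fan case and look-alikes appear unmoved; I compared them by eye, not by measurement.

**What went wrong or disagreed:**
- My first tilt direction ran towards the wrist joints' limits, so I turned the tub back, swung it round and stood it up from another side.
- My first grip on the cap missed. The fingers shut on top of it and pressed it with about 14 N while it was still locked. The tub was standing normally after I lifted off, so I gripped again lower.
- That miss came from a mismatch: in the pictures the fingertips sit about 17 mm farther back than the stated tool point. I allowed for it from then on.
- The turn was measured on the gripper, not on the cap itself; the evidence that it unlocked is that it lifted off.

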